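Hold a drawer front against the sprung fence for pinning

TASK

Slide the loose wooden drawer front across the shelf, without lifting it, onto the green mat of the pinning jig, so that it lies centred and square in front of the sprung fence with one long edge facing the brass strip, not yet touching it. Then press that edge gently against the strip with a steady push of about 12 N, which puts the fence's black pointer in the middle of the green band, and keep it there for at least three seconds. Finish still holding it pressed like that, so that I can pin the strip; do not disturb the open drawer, its contents or the other things.

Things in the scene. Friction and masses are not known exactly. Their poses are not given: they have to be found in the camera images.
- panel: loose wooden drawer front lying flat: slab 90 (its x) by 150 (its y) by 15 mm, with a pale wooden pull block on the centre of its top, 26 (x) by 46 (y) mm, from 15 to 45 mm above the underside. About 0.26 kg. Origin: centre of the underside; z up. The same after a half turn; either 150 mm edge may go to the fence.
- jig: fixed pinning jig. Origin: on the shelf, below the middle of the fence's front face at rest. x: the level direction to press, into the fence; y along the fence. Paper-thin green mat (no step) from x = -170 to 0 mm, y = -75 to 75, as wide as the drawer front. Behind the fence a fixed pale block, x = 54 to 106 mm, 36 mm high; scale on it: yellow, green band x = 76 to 86 mm, red.
- fence: sprung bar 156 mm long, 18 thick, top 33 mm (pointer 40) over the shelf, brass strip on its front. Slides only along jig x on springs, 0.8 N/mm, no preload: 12 N at 15 mm, end of travel 32 mm. Origin: foot of the middle of its front face, so its x in the jig's frame is how far it is pushed back. Black pointer's tip, 66 mm behind that face, is in the green band from 10 mm (8 N) to 20 mm (16 N).
- drawer: wooden drawer of a low chest on the left, half open towards the robot's middle (-y), 376 mm wide with a small brass knob; its top edge is about 103 mm above the shelf. Origin: middle of the drawer's underside at its front face. Leave it as it is.
- spatula: red spatula with wooden handle, 240 mm, flat in the drawer; bystander
- whisk: flat steel whisk, 245 mm, in the drawer; bystander
- can_opener: aluminium can opener, 140 mm, in the drawer; bystander
- ramekin: white ceramic ramekin, 62 mm across, 36 mm high, in the drawer; origin centre of its foot; bystander
- screwdriver: screwdriver, 190 mm, lying on the shelf to the right; bystander
- pin_tray: blue tray of brass pins, 90 by 70 by 25 mm, on the shelf to the right; bystander
- jar: amber jar with red lid, 68 mm across, 100 mm high, on the shelf to the right; bystander
Not all that is in view belongs to the job. Of the things shaped like the panel, the wooden one is meant.

How it is judged:
By the outcome, as a careful person would: the job done as asked, in the order asked, and still so for the second after the job is handed in, while the arm keeps its last pose, push and grip.
It also fails if it takes over 51 s, if anything falls off the work surface, if the arm or the gripper's body presses on something with over 40 N, if the wrist force passes 120 N, or if a joint passes its speed limit or range.

ROBOT

A 6-joint arm with a two-finger parallel gripper is mounted at the origin on the work surface. World frame = base frame: x ahead of the robot, y to its left, z up, the work surface at z = 0. Lengths are in m, angles in degrees, forces in N, time in s.
With the tool pointing down it reaches from about 0.375 to 0.9 m from the base axis. Payload 3.1 kg.
Tool frame: the origin (TCP) lies on the centre line of the jaws, within the pads' length; the fingertips stand 8 mm ahead of it and the grasp point (between the pads) lies 11 mm behind it; y points along the fingers, x is the direction in which the jaws open and shut, and the axes are right-handed (so a half turn about y gives the same grasp; the last joint's range is limited). The gripper opens to 87 mm and grips with 3 to 60 N. Pads are 19 mm wide; open, the fingers measure 117 mm over their backs; the gripper's body (75 mm by 190 mm) begins 51 mm behind the grasp point.
Start: joints at [-81.102, 30.224, 82.088, -0, 67.689, -10.227], TCP at [0.205, -0.59, 0.231] pointing down, gripper open.
Joint ranges: [-176.69, 176.69], [-43.24, 126.21], [12.49, 139.97], [-82, 262], [0, 151.66], [-163.58, 163.58]. Speed limits (degrees/s): [159.86, 159.86, 180, 180, 180, 180].

INTERFACE

Orientations are given as a 3x3 rotation matrix whose columns are the frame's x, y, z axes.
In Python, from rig import read_state, imaging, job, spotter gives the robot as it stands.
- The arm moves only by the tool apply_moves, never from a script. Its argument "steps" is a list of rows, each an object of numbers: "x", "y", "z": the shift along the world's x, y, z in mm; "spin": the turn about the world's z in rad. In form: [{"x": .., "y": .., "z": .., "spin": ..}, ...]. A call has 1 to 12 rows; each row shifts and turns the pose as measured when the row begins; what a row does not reach is not made up. A row lasts 1/10 s, in which the tool goes at most 50 mm and 8.59 degrees, less where a joint would pass 70% of its speed; a pose out of reach is approached as far as the arm can. A call is refused whole if a number of a shift passes 50 or a number of a turn 0.15, either way. A call with a gripper value outside its range is refused whole. "grip" is the finger opening in mm, from 0 to 87, set as the call begins (left out, the last holds). The fingers move at their own pace and stop on an object; the grip force is fixed at half the most. Time passes only in rows, so rows that do not move let the fingers close. It gives the time, the measured TCP pose, the force and the opening at its end, in the units of the state.
- read_state(): the state, without advancing time (a new reading comes with each control period).
- imaging.capture(name): name is "scene" or "top" or "wrist"; returns the picture (384x512x3 uint8, red, green, blue); there is no depth.
- imaging.camera_params(name): a dict with "fov_y" (degrees; the focal length in pixels is half the picture's height over the tangent of half this angle, whatever the lens; pixels are square), "cx", "cy" (the principal point, pixels), "R" (3x3) and "t" (3): a world point X has camera coordinates R X + t. Camera axes: x right, y down, z forward; pixel columns grow to the right and rows downward; lengths in m; the calibration is good to about 2 mm. A picture is of the moment at which its call begins: read the wrist's pose just before it. camera_params takes no time and is no camera call; for the wrist camera it gives the pose at the moment of the call.
- job.hand_in(): hands the job in, once; it reports no verdict.
Trained networks look in the newest picture that a camera, given by its name, has taken for a name from the list of things; names that differ only in an ending like _2 or _b are one class to them, and where a whole thing is asked for, a point or a joint stands for the part that bears it (a point fixed in the world has none). Each returns a list of dicts, best first, with "score" (0 to 1); they miss things now and then, are a little off and sometimes report something else, mostly with a low value. They report only what shows in the picture. A call takes as long as a camera call. They do not tell look-alikes from the thing itself.
- spotter.cut_out(name, camera): "mask" (384x512 bool, what is visible of it) and "rect" ([left, top, width, height] in pixels, round what is visible of it).
The state is a dict: "time_s": time; "joint_positions": joint angles; "qvel": joint speeds; "tau": joint torques, N m; "position": TCP position; "tcp_rot": TCP orientation; "force": force on the tool from outside, world axes, zero at the start; "moment": the same for the moment, N m; "opening": opening from 0.0 (shut) to 1.0 (fully open).
Only numpy, scipy, OpenCV 4.12 (cv2) and the standard library are available. Lean on these libraries where they do the work, as an engineer would, in place of code of your own. Each camera call takes 0.05 s, during which the arm holds its last target.

## Working session

There is one attempt and no reset: what is moved stays moved. The work goes in short steps, Python scripts to look and compute and a tool call to move; the robot and the scene stay as the last step left them, time stands still between calls to the robot, and variables do not carry over. Pictures are saved under pics/ and viewed, and the job is handed in when it is done.

Besides the shell and the picture viewer there is one more tool, called after "Call:" as name(argument=value, ...) on one line, values as JSON. apply_moves: Moves the arm, as the interface text tells. Its arguments: {"type":"object","properties":{"steps":{"type":"array"},"grip":{"type":"number"}},"required":["steps"]}

```bash
mkdir -p pics; python3 - <<'E'
from rig import read_state, imaging
import cv2
s=read_state(); print(s)
for n in ("scene","top","wrist"):
    im=imaging.capture(n); cv2.imwrite(f"pics/{n}0.png",im[:,:,::-1]); print(n,imaging.camera_params(n))
E
```

```text
{'time_s': 0.0, 'joint_positions': array([-8.11020402e+01,  3.02787534e+01,  8.21567606e+01, -1.29088244e-04,
        6.76890425e+01, -1.02285139e+01]), 'qvel': array([-0.00133407,  0.03675831, -0.06082165, -0.07889892,  0.02211388,
        0.06045925]), 'tau': array([-1.12132904e-03, -4.40049613e+01, -1.76590472e+01,  6.32758182e-02,
        5.81743440e-02, -1.55275179e-04]), 'position': array([ 0.20468576, -0.58977176,  0.22957182]), 'tcp_rot': array([[ 3.27654928e-01, -3.38310730e-04,  9.44797403e-01],
       [-9.44795041e-01,  2.14743492e-03,  3.27654878e-01],
       [-2.13974010e-03, -9.99997637e-01,  3.83983336e-04]]), 'force': array([-0.23371875, -0.2380442 , -0.14653062]), 'moment': array([ 0.03090092,  0.02404197, -0.01096835]), 'opening': 1.0014507130155215}
scene {'fov_y': 52.26034526239276, 'cx': 253.14048606464826, 'cy': 197.5752861746141, 'R': array([[-0.00101108,  0.99980549, -0.01969676],
       [ 0.74111241, -0.01247484, -0.67126505],
       [-0.6713802 , -0.01527622, -0.74095565]]), 't': array([ 0.00528188, -0.28632326,  1.47277   ])}
top {'fov_y': 45.19416739971617, 'cx': 255.7712469876061, 'cy': 188.24424931096567, 'R': array([[-0.02340771, -0.99934907, -0.02745037],
       [-0.99718918,  0.02529434, -0.07052608],
       [ 0.07117451,  0.02572236, -0.99713216]]), 't': array([0.04338056, 0.45658475, 1.45235635])}
wrist {'fov_y': 71.49796655048708, 'cx': 255.47596194467843, 'cy': 188.65190224761756, 'R': array([[ 0.32671226, -0.94512328, -0.00103723],
       [-0.91494671, -0.31655548,  0.25033007],
       [-0.23692112, -0.08083689, -0.96816   ]]), 't': array([-0.62393348, -0.0298888 ,  0.39039854])}
```

View pics/scene0.png

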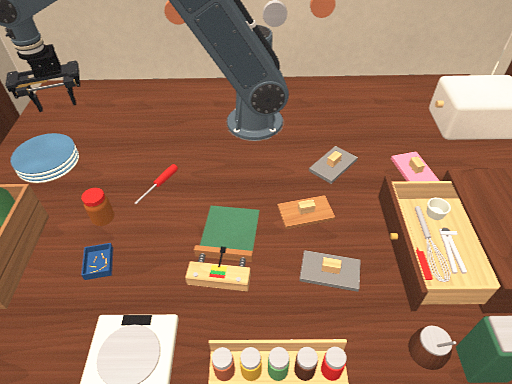

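View pics/top0.png

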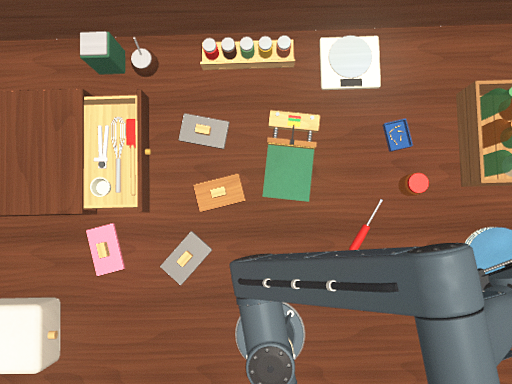

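View pics/wrist0.png

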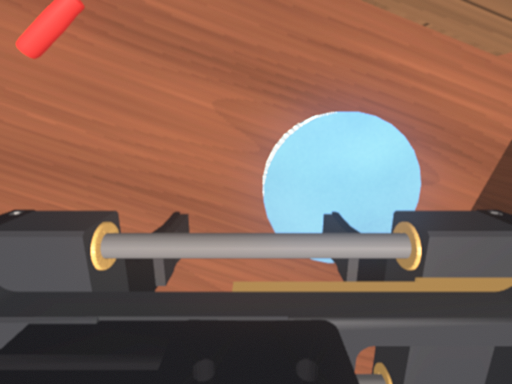

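The wooden panel is at top-view pixel (219,192) with its long side nearly level. The jig mat is at (289,172) and the fence at about (292,140). The pink and two grey slabs are look-alikes.

```bash
cat > h.py <<'E'
import numpy as np, cv2
from rig import read_state, imaging, spotter
from scipy.optimize import minimize
def K(p): 
    f=192/np.tan(np.radians(p['fov_y']/2)); return f
def proj(p,X):
    c=np.atleast_2d(X)@np.array(p['R']).T+p['t']; f=K(p)
    return np.c_[f*c[:,0]/c[:,2]+p['cx'], f*c[:,1]/c[:,2]+p['cy']]
def unproj(p,uv,z):
    uv=np.atleast_2d(uv).astype(float); f=K(p)
    d=np.c_[(uv[:,0]-p['cx'])/f,(uv[:,1]-p['cy'])/f,np.ones(len(uv))]@np.array(p['R'])
    C=-np.array(p['R']).T@p['t']
    return C+d*((z-C[2])/d[:,2])[:,None]
def box(x0,x1,y0,y1,z0,z1): return np.array([[x,y,z] for x in(x0,x1) for y in(y0,y1) for z in(z0,z1)])
def place(P,x,y,a):
    c,s=np.cos(a),np.sin(a); return P@np.array([[c,-s,0],[s,c,0],[0,0,1]]).T+[x,y,0]
PANEL=[box(-.045,.045,-.075,.075,0,.015),box(-.013,.013,-.023,.023,.015,.045)]
MAT=[box(-.17,0,-.075,.075,0,0)]
def render(p,parts,q,S=4):
    m=np.zeros((384*S,512*S),np.uint8)
    for P in parts:
        uv=proj(p,place(P,*q)); h=cv2.convexHull(((uv+.5)*S).astype(np.float32)).astype(np.int32)
        cv2.fillConvexPoly(m,h,255)
    return cv2.resize(m,(512,384),interpolation=cv2.INTER_AREA)/255.
def fit(views,parts,q0,n=2):
    # views: list of (params,mask)
    def c(v): 
        q=(v[0]/1000,v[1]/1000,v[2]/100)
        return sum(np.abs(render(p,parts,q)-m).sum() for p,m in views)
    v=np.array([q0[0]*1000,q0[1]*1000,q0[2]*100])
    for st in [8,3][:n]:
        r=minimize(c,v,method='Nelder-Mead',options=dict(initial_simplex=v+np.r_[np.zeros((1,3)),np.eye(3)*st],xatol=.05,fatol=.5)); v=r.x
    return np.array([v[0]/1000,v[1]/1000,v[2]/100]),r.fun
E
python3 - <<'E'
from h import *
V={}
for n in("top","scene"):
    im=imaging.capture(n); p=imaging.camera_params(n)
    for o in("panel","jig","fence"):
        r=spotter.cut_out(o,n); print(n,o,[(round(d['score'],2),d['rect'],int(d['mask'].sum())) for d in r])
        V[n,o]=r
    np.save(f"pics/{n}_im.npy",im)
    hsv=cv2.cvtColor(im,cv2.COLOR_RGB2HSV)
    g=cv2.inRange(hsv,(60,80,50),(95,255,255))
    nn,l,st,ce=cv2.connectedComponentsWithStats(g)
    ex=(289,172) if n=="top" else (230,228)
    k=l[ex[1],ex[0]]; print("mat",st[k]); V[n,'mat']=(l==k)
    cut=lambda o,c: min([d for d in V[n,o]],key=lambda d:abs(d['rect'][0]+d['rect'][2]/2-c[0])+abs(d['rect'][1]+d['rect'][3]/2-c[1]))['mask']
    V[n,'pm']=cut('panel',(219,192) if n=="top" else (306,210))
for o,q,parts,key in (("panel",(*unproj(imaging.camera_params('top'),(219,192),.02)[0,:2],0.2),PANEL,'pm'),("mat",(*unproj(imaging.camera_params('top'),(291,146),0)[0,:2],-.05),MAT,'mat')):
    for vs in (("top",),("scene",),("top","scene")):
        print(o,vs,fit([(imaging.camera_params(n),V[n,key].astype(float)) for n in vs],parts,q))
E
```

```text
top panel [(0.89, [85.7, 223.5, 41.4, 54.5], 1373), (0.73, [180.1, 113.9, 47.9, 35.1], 1310), (0.67, [159.0, 232.0, 52.5, 56.1], 1441), (0.66, [191.7, 178.1, 53.3, 34.6], 1257)]
top jig [(0.75, [263.8, 110.1, 57.3, 95.3], 3904)]
top fence [(0.63, [398.7, 172.6, 30.2, 25.2], 546)]
mat [ 263  145   51   56 2388]
scene panel [(0.97, [308.1, 146.1, 51.5, 37.1], 985), (0.92, [299.9, 253.8, 66.3, 39.7], 1851), (0.88, [277.3, 197.4, 56.4, 33.6], 1290), (0.8, [390.4, 151.9, 50.0, 30.1], 872), (0.34, [427.8, 197.4, 22.4, 21.7], 395)]
scene jig [(0.82, [184.9, 203.6, 70.2, 85.3], 4407)]
scene fence [(0.81, [196.4, 246.9, 56.6, 17.6], 647)]
mat [ 200  206   59   44 2012]
panel ('top',) (array([0.44708692, 0.15085374, 0.20911018]), np.float64(93.03137254901961))
panel ('scene',) (array([0.45071311, 0.15084585, 0.24608044]), np.float64(97.74509803921569))
panel ('top', 'scene') (array([0.44858949, 0.15034422, 0.22811889]), np.float64(205.45882352941175))
mat ('top',) (array([ 0.59160961, -0.08166823, -0.11941861]), np.float64(90.28235294117647))
mat ('scene',) (array([ 0.57305232, -0.08026213, -0.12001802]), np.float64(355.3019607843137))
mat ('top', 'scene') (array([ 0.59080875, -0.0839652 , -0.13719972]), np.float64(510.11764705882354))
```

Call:
apply_moves(steps=[{"x": 27, "y": 36, "spin": 0.08}, {"x": 27, "y": 36, "spin": 0.08}, {"x": 27, "y": 36, "spin": 0.08}, {"x": 27, "y": 36, "spin": 0.08}, {"x": 27, "y": 36, "spin": 0.08}, {"x": 27, "y": 36, "spin": 0.08}, {"x": 27, "y": 36, "spin": 0.08}, {"x": 27, "y": 36, "spin": 0.08}, {"x": 3, "y": 45, "spin": 0.08}, {"x": 3, "y": 45, "spin": 0.08}, {"x": 3, "y": 45, "spin": 0.08}, {"x": 3, "y": 45, "spin": 0.08}], grip=87)

```text
invalid input at $.steps[0]: expected keys x, y, z, spin
```

Call:
apply_moves(steps=[{"x": 27, "y": 36, "z": 0, "spin": 0.08}, {"x": 27, "y": 36, "z": 0, "spin": 0.08}, {"x": 27, "y": 36, "z": 0, "spin": 0.08}, {"x": 27, "y": 36, "z": 0, "spin": 0.08}, {"x": 27, "y": 36, "z": 0, "spin": 0.08}, {"x": 27, "y": 36, "z": 0, "spin": 0.08}, {"x": 27, "y": 36, "z": 0, "spin": 0.08}, {"x": 27, "y": 36, "z": 0, "spin": 0.08}, {"x": 3, "y": 45, "z": 0, "spin": 0.08}, {"x": 3, "y": 45, "z": 0, "spin": 0.08}, {"x": 3, "y": 45, "z": 0, "spin": 0.08}, {"x": 3, "y": 45, "z": 0, "spin": 0.08}], grip=87)

```text
time_s: 1.75
position: [0.44, -0.1148, 0.2331]
tcp_rot: [[0.969, 0.017, 0.247], [-0.247, -0.008, 0.969], [0.018, -1.0, -0.004]]
force: [1.0, -0.2, 0.3]
opening: 0.995
```

Call:
apply_moves(steps=[{"x": 0, "y": 30, "z": 0, "spin": 0.08}, {"x": 0, "y": 30, "z": 0, "spin": 0.08}, {"x": 0, "y": 30, "z": 0, "spin": 0.08}, {"x": 0, "y": 30, "z": 0, "spin": 0.08}, {"x": 0, "y": 30, "z": 0, "spin": 0.08}, {"x": 0, "y": 0, "z": 0, "spin": 0}])

```text
time_s: 2.35
position: [0.4389, 0.0465, 0.2348]
tcp_rot: [[0.984, 0.022, -0.174], [0.174, 0.001, 0.985], [0.022, -1.0, -0.003]]
force: [-0.1, -0.8, 0.4]
opening: 1.001
```

```bash
python3 - <<'E'
from h import *
print(read_state()['position'],read_state()['tcp_rot'][:,0])
p=imaging.camera_params("wrist"); im=imaging.capture("wrist"); cv2.imwrite("pics/w1.png",im[:,:,::-1])
r=spotter.cut_out("panel","wrist"); print([(d['score'],d['rect']) for d in r])
print(-np.array(p['R']).T@p['t'],proj(p,[.448,.15,.045]))
im=imaging.capture("top"); cv2.imwrite("pics/t1.png",im[:,:,::-1])
E
```

```text
[0.43888229 0.04647876 0.23475794] [0.98446948 0.17419445 0.02182066]
[(0.81, [234.1, 27.8, 73.3, 125.7]), (0.65, [103.5, 0.0, 87.6, 47.3])]
[0.4237191  0.11361193 0.38950322] [[274.29271465  92.01595257]]
```

View pics/w1.png

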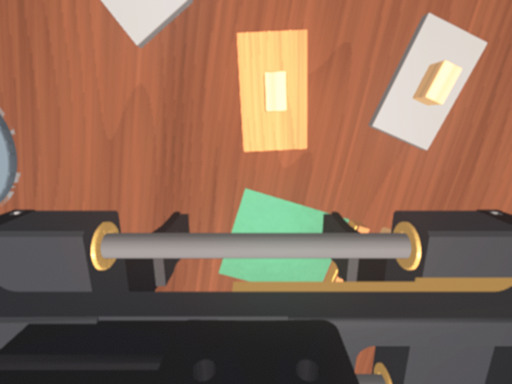

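View pics/t1.png

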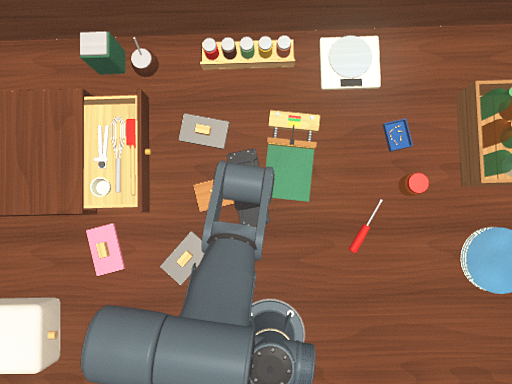

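The wrist picture shows the whole panel at (272,91), almost square to the tool, and part of the mat at (280,235).

```bash
python3 - <<'E'
from h import *
print(read_state()['position'],read_state()['tcp_rot'])
p=imaging.camera_params("wrist"); im=imaging.capture("wrist")
hsv=cv2.cvtColor(im,cv2.COLOR_RGB2HSV)
print(hsv[60,272],hsv[91,275],hsv[130,270],hsv[91,220],hsv[170,272])
r=spotter.cut_out("panel","wrist"); m=r[0]['mask'].astype(float)
q,e=fit([(p,m)],PANEL,(.448,.15,.22)); print("net",q,e,m.sum())
d=cv2.inRange(hsv,(0,0,185),(40,255,255)); d[:15]=0;d[165:]=0;d[:,:225]=0;d[:,320:]=0
nn,l,st,ce=cv2.connectedComponentsWithStats(d); k=1+st[1:,4].argmax(); print(st[k])
q,e=fit([(p,(l==k).astype(float))],PANEL,(.448,.15,.22)); print("col",q,e)
v=im.copy()
for P in PANEL:
    cv2.polylines(v,[cv2.convexHull(proj(p,place(P,*q)).astype(np.float32)).astype(np.int32)],1,(0,0,255))
cv2.imwrite("pics/w2.png",cv2.resize(v[10:170,200:340,::-1],None,fx=4,fy=4)[:600])
E
```

```text
[0.43985358 0.04340924 0.23477354] [[ 9.85321708e-01  2.28895774e-02 -1.69166187e-01]
 [ 1.69231433e-01 -9.30034603e-04  9.85575901e-01]
 [ 2.24020855e-02 -9.99737567e-01 -4.79001928e-03]]
[ 21 115 254] [ 28  39 255] [ 21 112 254] [  9 146 182] [ 10 144 179]
net [0.44932964 0.15091767 0.22135689] 125.80000000000001 8264.0
[ 234   15   85  150 9923]
col [0.44909766 0.15160747 0.21961296] 1653.964705882353
```

View pics/w2.png

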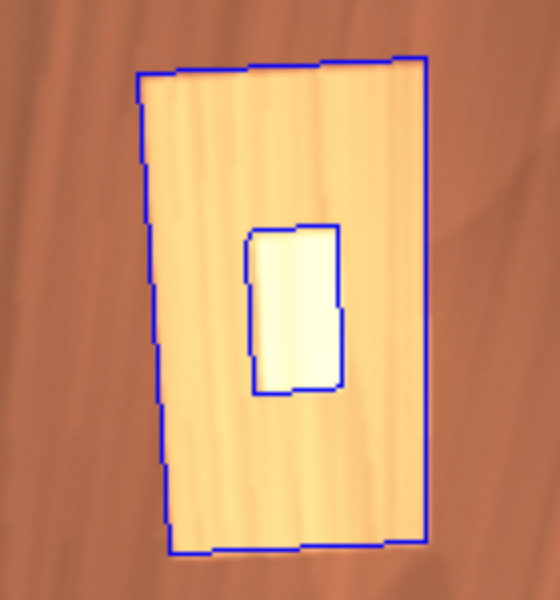

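Overlay fits. The panel is at (0.4492, 0.1513) with yaw 0.220 rad. I'll move above the pull.

Call:
apply_moves(steps=[{"x": 2, "y": 27, "z": -20, "spin": 0.02}, {"x": 2, "y": 27, "z": -20, "spin": 0.02}, {"x": 2, "y": 27, "z": -20, "spin": 0.01}, {"x": 2, "y": 27, "z": -20, "spin": 0}, {"x": 0, "y": 0, "z": -20, "spin": 0}, {"x": 0, "y": 0, "z": -20, "spin": 0}, {"x": 0, "y": 0, "z": 0, "spin": 0}])

```text
time_s: 3.3
position: [0.4549, 0.1458, 0.1118]
tcp_rot: [[0.979, 0.032, -0.2], [0.2, -0.002, 0.98], [0.031, -0.999, -0.009]]
force: [-0.2, -0.1, -0.3]
opening: 0.999
```

```bash
python3 - <<'E'
from h import *
s=read_state(); print(s['position'],s['tcp_rot'],s['force'],s['joint_positions'])
E
```

```text
[0.45486751 0.14575875 0.11181277] [[ 0.9793245   0.03215697 -0.19972343]
 [ 0.19990106 -0.00237433  0.97981321]
 [ 0.03103362 -0.99948001 -0.00875346]] [-0.22188269 -0.13587321 -0.27269567] [  4.50950159  29.95792769 110.43444923  -0.45781206  37.78211841
  -6.66215478]
```

Call:
apply_moves(steps=[{"x": -5, "y": 5, "z": 0, "spin": 0.02}, {"x": 0, "y": 0, "z": 0, "spin": 0}, {"x": 0, "y": 0, "z": 0, "spin": 0}, {"x": 0, "y": 0, "z": 0, "spin": 0}])

```text
time_s: 3.7
position: [0.4518, 0.1491, 0.1141]
tcp_rot: [[0.976, 0.036, -0.216], [0.217, -0.002, 0.976], [0.035, -0.999, -0.009]]
force: [0.0, 0.2, -0.6]
opening: 0.999
```

```bash
python3 - <<'E'
from h import *
s=read_state(); print(s['position'],s['tcp_rot'],s['force'],s['joint_positions'])
E
```

```text
[0.45175935 0.14909011 0.11407417] [[ 0.97563041  0.03604244 -0.21643993]
 [ 0.21663967 -0.00168491  0.97625018]
 [ 0.03482176 -0.99934884 -0.00945207]] [ 0.01585147  0.21750391 -0.59624007] [  4.94718935  29.5575666  110.7700674   -0.44927228  37.62369602
  -7.21189199]
```

Call:
apply_moves(steps=[{"x": -2, "y": 2, "z": -25, "spin": 0}, {"x": -1, "y": 0, "z": -25, "spin": 0}, {"x": 0, "y": 0, "z": -25, "spin": 0}, {"x": 0, "y": 0, "z": -5, "spin": 0}], grip=62)

```text
time_s: 4.1
position: [0.4538, 0.1512, 0.0366]
tcp_rot: [[0.975, 0.05, -0.216], [0.216, -0.0, 0.976], [0.049, -0.999, -0.011]]
force: [-0.4, 0.8, 0.4]
opening: 0.751
```

```bash
cat > st.py <<'E'
from h import *
np.set_printoptions(precision=4,suppress=True)
s=read_state(); R=s['tcp_rot']; print(s['time_s'],s['position'],'yaw',np.arctan2(R[1,0],R[0,0]),'down',R[:,1],'F',s['force'],'M',s['moment'],'j',s['joint_positions'],s['opening']*87)
E
python3 st.py
```

```text
4.1 [0.4538 0.1512 0.0366] yaw 0.21789067901574052 down [ 0.0504 -0.0005 -0.9987] F [-0.3844  0.7794  0.4445] M [ 0.0009 -0.0532  0.0302] j [  5.1973  38.7001 113.3128  -0.6795  25.1146  -6.6629] 65.37597933379105
```

Call:
apply_moves(steps=[{"x": -4, "y": 0, "z": -5, "spin": 0}, {"x": -3, "y": 0, "z": -5, "spin": 0}, {"x": -1, "y": 0, "z": -4, "spin": 0}, {"x": -1, "y": 0, "z": -3, "spin": 0}])

```text
time_s: 4.5
position: [0.4471, 0.1512, 0.025]
tcp_rot: [[0.975, 0.058, -0.216], [0.216, -0.0, 0.976], [0.057, -0.998, -0.013]]
force: [-2.6, -1.3, 45.0]
opening: 0.712
```

```bash
python3 st.py
```

```text
4.5 [0.4471 0.1512 0.025 ] yaw 0.21856189740680484 down [ 0.0584 -0.0002 -0.9983] F [-2.6166 -1.3181 44.9997] M [-0.4942  1.3927 -0.0258] j [  5.2944  39.9696 114.7474  -0.8534  21.9526  -6.425 ] 61.95459164720595
```

Call:
apply_moves(steps=[{"x": 0, "y": 0, "z": -1, "spin": 0}, {"x": 0, "y": 0, "z": -1, "spin": 0}])

```text
time_s: 4.7
position: [0.4483, 0.1514, 0.0262]
tcp_rot: [[0.974, 0.064, -0.216], [0.217, 0.0, 0.976], [0.063, -0.998, -0.014]]
force: [-0.1, -0.5, -0.8]
opening: 0.715
```

```bash
python3 st.py
```

```text
4.7 [0.4483 0.1514 0.0262] yaw 0.21893470204950483 down [ 0.0641  0.0003 -0.9979] F [-0.132  -0.4834 -0.7542] M [-0.0238 -0.0775  0.0059] j [  5.3083  39.8123 114.8007  -0.8743  21.7259  -6.4093] 62.20909693134772
```

Call:
apply_moves(steps=[{"x": 0, "y": 0, "z": 20, "spin": 0}, {"x": 0, "y": 0, "z": 20, "spin": 0}, {"x": 0, "y": 0, "z": 20, "spin": 0}, {"x": 0, "y": 0, "z": 20, "spin": 0}])

```text
time_s: 5.1
position: [0.4463, 0.1513, 0.1071]
tcp_rot: [[0.975, 0.059, -0.216], [0.217, -0.0, 0.976], [0.058, -0.998, -0.013]]
force: [-0.6, -0.0, -0.9]
opening: 0.716
```

```bash
python3 st.py
```

```text
5.1 [0.4463 0.1513 0.1071] yaw 0.2187375947229894 down [ 0.0594 -0.0001 -0.9982] F [-0.6437 -0.0039 -0.9458] M [-0.0036 -0.0738 -0.0051] j [  5.3059  29.8555 112.6162  -0.5722  34.1414  -6.7412] 62.25175296018426
```

Call:
apply_moves(steps=[{"x": 0, "y": 0, "z": 0, "spin": 0}, {"x": 0, "y": 0, "z": 0, "spin": 0}, {"x": 0, "y": 0, "z": 0, "spin": 0}, {"x": 0, "y": 0, "z": 0, "spin": 0}])

```text
time_s: 5.5
position: [0.447, 0.1515, 0.1081]
tcp_rot: [[0.974, 0.063, -0.216], [0.217, 0.0, 0.976], [0.062, -0.998, -0.013]]
force: [-1.6, -0.3, 1.1]
opening: 0.708
```

```bash
python3 st.py
```

```text
5.5 [0.447  0.1515 0.1081] yaw 0.21896484923868245 down [ 0.0633  0.0003 -0.998 ] F [-1.5685 -0.2733  1.0835] M [-0.0308 -0.0623 -0.0001] j [  5.3223  29.7209 112.6348  -0.5689  34.0284  -6.7382] 61.617105508305634
```

Each row adds a small bias: about +0.001 rad of tilt, plus lag from vertical motion. The tool is now tilted 0.063 rad. A tilt picked up while the tool is spun round changes sign when it spins back, so I'll use that to level the tool before gripping.

Call:
apply_moves(steps=[{"x": 0, "y": 0, "z": 45, "spin": -0.05}, {"x": 0, "y": 0, "z": 45, "spin": -0.1}, {"x": 0, "y": 0, "z": 45, "spin": -0.15}, {"x": 0, "y": 0, "z": 45, "spin": -0.15}, {"x": 0, "y": 0, "z": 0, "spin": -0.15}, {"x": 0, "y": 0, "z": 0, "spin": -0.15}, {"x": 0, "y": 0, "z": 0, "spin": -0.15}, {"x": 0, "y": 0, "z": 0, "spin": -0.15}, {"x": 0, "y": 0, "z": 0, "spin": -0.15}, {"x": 0, "y": 0, "z": 0, "spin": -0.15}, {"x": 0, "y": 0, "z": 0, "spin": -0.15}, {"x": 0, "y": 0, "z": 0, "spin": -0.15}])

```text
time_s: 6.7
position: [0.4404, 0.1504, 0.2817]
tcp_rot: [[0.132, -0.013, 0.991], [-0.99, -0.041, 0.132], [0.039, -0.999, -0.018]]
force: [0.2, -0.8, 1.0]
opening: 0.71
```

```bash
python3 st.py
```

```text
6.7 [0.4404 0.1504 0.2817] yaw -1.438123761882094 down [-0.0128 -0.0406 -0.9991] F [ 0.2264 -0.7537  1.0153] M [ 0.0528 -0.0299 -0.0284] j [ 6.5222 14.6683 99.4432 -2.4215 66.9022 89.9104] 61.73208444190419
```

Call:
apply_moves(steps=[{"x": 0, "y": 0, "z": 0, "spin": -0.15}, {"x": 0, "y": 0, "z": 0, "spin": -0.15}, {"x": 0, "y": 0, "z": 0, "spin": -0.15}, {"x": 0, "y": 0, "z": 0, "spin": -0.15}, {"x": 0, "y": 0, "z": 0, "spin": -0.15}, {"x": 0, "y": 0, "z": 0, "spin": -0.15}, {"x": 0, "y": 0, "z": -45, "spin": -0.15}, {"x": 0, "y": 0, "z": -45, "spin": -0.1}, {"x": 0, "y": 0, "z": -45, "spin": 0}, {"x": 0, "y": 0, "z": -30, "spin": 0}])

```text
time_s: 7.7
position: [0.4412, 0.1503, 0.1064]
tcp_rot: [[-0.854, -0.043, 0.518], [-0.519, 0.002, -0.855], [0.036, -0.999, -0.024]]
force: [-0.9, -0.4, -0.1]
opening: 0.71
```

```bash
python3 st.py
```

```text
7.7 [0.4412 0.1503 0.1064] yaw -2.595548011772938 down [-0.0429  0.0023 -0.9991] F [-0.8924 -0.4387 -0.1173] M [ 0.0847 -0.0239 -0.0017] j [  4.8157  31.0213 109.3551   0.5029  42.0655 153.1738] 61.727912246184566
```

Call:
apply_moves(steps=[{"x": 0, "y": 0, "z": 0, "spin": 0}, {"x": 0, "y": 0, "z": 0, "spin": 0}, {"x": 0, "y": 0, "z": 0, "spin": 0}, {"x": 0, "y": 0, "z": 0, "spin": 0}, {"x": 0, "y": 0, "z": 0, "spin": 0}, {"x": 0, "y": 0, "z": 0, "spin": 0}, {"x": 0, "y": 0, "z": 0, "spin": 0}, {"x": 0, "y": 0, "z": 0, "spin": 0}, {"x": 0, "y": 0, "z": 0, "spin": 0}, {"x": 0, "y": 0, "z": 0, "spin": 0}, {"x": 0, "y": 0, "z": 0, "spin": 0}, {"x": 0, "y": 0, "z": 0, "spin": 0}])

```text
time_s: 8.9
position: [0.4414, 0.1504, 0.1077]
tcp_rot: [[-0.854, -0.043, 0.519], [-0.519, 0.002, -0.855], [0.036, -0.999, -0.024]]
force: [-0.1, -0.5, 0.1]
opening: 0.709
```

```bash
python3 st.py
```

```text
8.9 [0.4414 0.1504 0.1077] yaw -2.5952470633096816 down [-0.0434  0.0022 -0.9991] F [-0.0571 -0.5037  0.086 ] M [ 0.1009 -0.0306 -0.0277] j [  4.825   30.903  109.2554   0.4981  42.3102 153.1713] 61.713313424159935
```

Call:
apply_moves(steps=[{"x": 0, "y": 0, "z": 45, "spin": 0.15}, {"x": 0, "y": 0, "z": 45, "spin": 0.15}, {"x": 0, "y": 0, "z": 45, "spin": 0.15}, {"x": 0, "y": 0, "z": 45, "spin": 0.15}, {"x": 0, "y": 0, "z": 0, "spin": 0.15}, {"x": 0, "y": 0, "z": 0, "spin": 0.15}, {"x": 0, "y": 0, "z": 0, "spin": 0.15}, {"x": 0, "y": 0, "z": 0, "spin": 0.15}, {"x": 0, "y": 0, "z": 0, "spin": 0.15}, {"x": 0, "y": 0, "z": 0, "spin": 0.15}])

```text
time_s: 9.9
position: [0.4386, 0.1499, 0.293]
tcp_rot: [[0.461, 0.001, 0.887], [-0.886, -0.054, 0.461], [0.048, -0.999, -0.024]]
force: [0.2, -0.5, -0.0]
opening: 0.717
```

```bash
python3 st.py
```

```text
9.9 [0.4386 0.1499 0.293 ] yaw -1.0905237496063882 down [ 0.0014 -0.0536 -0.9986] F [ 0.1947 -0.5119 -0.0009] M [ 0.0475 -0.0318  0.0021] j [ 7.0276 13.5215 99.0829 -3.3064 67.7276 70.8049] 62.41667106109248
```

Call:
apply_moves(steps=[{"x": 0, "y": 0, "z": 0, "spin": 0.15}, {"x": 0, "y": 0, "z": 0, "spin": 0.15}, {"x": 0, "y": 0, "z": 0, "spin": 0.15}, {"x": 0, "y": 0, "z": 0, "spin": 0.15}, {"x": 0, "y": 0, "z": 0, "spin": 0.15}, {"x": 0, "y": 0, "z": 45, "spin": 0.15}, {"x": 0, "y": 0, "z": 45, "spin": 0.15}, {"x": 0, "y": 0, "z": 45, "spin": 0.15}, {"x": 0, "y": 0, "z": 45, "spin": 0.1}, {"x": 0, "y": 0, "z": 45, "spin": 0}])

```text
time_s: 10.9
position: [0.4284, 0.1488, 0.5154]
tcp_rot: [[0.977, 0.029, -0.213], [0.214, -0.025, 0.976], [0.023, -0.999, -0.031]]
force: [1.3, -0.1, 0.9]
opening: 0.711
```

```bash
python3 st.py
```

```text
10.9 [0.4284 0.1488 0.5154] yaw 0.21593325653278325 down [ 0.0288 -0.0251 -0.9993] F [ 1.3269 -0.1017  0.8509] M [ 0.0379 -0.1766  0.0409] j [ 6.0744  2.829  77.8035 -1.6191 97.876  -6.5204] 61.876126833436295
```

Call:
apply_moves(steps=[{"x": 0, "y": 0, "z": 0, "spin": -0.15}, {"x": 0, "y": 0, "z": 0, "spin": -0.15}, {"x": 0, "y": 0, "z": 0, "spin": -0.15}, {"x": 0, "y": 0, "z": 0, "spin": -0.15}, {"x": 0, "y": 0, "z": 0, "spin": -0.15}, {"x": 0, "y": 0, "z": 0, "spin": -0.15}, {"x": 0, "y": 0, "z": 0, "spin": -0.15}, {"x": 0, "y": 0, "z": 0, "spin": -0.15}, {"x": 0, "y": 0, "z": 0, "spin": -0.15}, {"x": 0, "y": 0, "z": -40, "spin": -0.15}, {"x": 0, "y": 0, "z": -45, "spin": -0.15}, {"x": 0, "y": 0, "z": -45, "spin": -0.15}])

```text
time_s: 12.1
position: [0.4313, 0.1494, 0.3953]
tcp_rot: [[-0.019, -0.016, 1.0], [-0.999, -0.039, -0.019], [0.039, -0.999, -0.015]]
force: [1.0, 0.5, -0.0]
opening: 0.709
```

Call:
apply_moves(steps=[{"x": 0, "y": 0, "z": -45, "spin": -0.15}, {"x": 0, "y": 0, "z": -45, "spin": -0.15}, {"x": 0, "y": 0, "z": -45, "spin": -0.15}, {"x": 0, "y": 0, "z": -45, "spin": -0.1}, {"x": 0, "y": 0, "z": -45, "spin": 0}, {"x": 0, "y": 0, "z": -30, "spin": 0}])

```text
time_s: 12.7
position: [0.428, 0.1491, 0.13]
tcp_rot: [[-0.545, -0.034, 0.838], [-0.838, -0.025, -0.546], [0.04, -0.999, -0.015]]
force: [-0.6, 0.4, 0.3]
opening: 0.715
```

```bash
python3 st.py
```

```text
12.7 [0.428  0.1491 0.13  ] yaw -2.1472943457930884 down [-0.0338 -0.0253 -0.9991] F [-0.6023  0.4451  0.3075] M [ 0.0691  0.0137 -0.034 ] j [  5.8661  27.7844 110.1575  -1.7884  44.1472 130.2196] 62.190031047187475
```

Call:
apply_moves(steps=[{"x": 1, "y": 0, "z": 0, "spin": 0.15}, {"x": 1, "y": 0, "z": 0, "spin": 0.15}, {"x": 1, "y": 0, "z": 0, "spin": 0.15}, {"x": 1, "y": 0, "z": 0, "spin": 0.15}, {"x": 1, "y": 0, "z": 0, "spin": 0.15}, {"x": 1, "y": 0, "z": 0, "spin": 0.15}, {"x": 1, "y": 0, "z": 0, "spin": 0.15}, {"x": 1, "y": 0, "z": 0, "spin": 0.15}, {"x": 1, "y": 0, "z": 0, "spin": 0.15}, {"x": 1, "y": 0, "z": 0, "spin": 0.15}])

```text
time_s: 13.7
position: [0.4325, 0.1481, 0.122]
tcp_rot: [[0.801, 0.017, 0.599], [-0.597, -0.053, 0.8], [0.046, -0.998, -0.032]]
force: [-0.1, 0.0, -0.6]
opening: 0.712
```

```bash
python3 st.py
```

```text
13.7 [0.4325 0.1481 0.122 ] yaw -0.6406829994162596 down [ 0.0172 -0.0533 -0.9984] F [-0.0863  0.0295 -0.6052] M [-0.0056 -0.0338  0.0275] j [  6.9542  28.2906 111.5549  -4.946   39.6517  47.5004] 61.94857784605446
```

Call:
apply_moves(steps=[{"x": 1, "y": 0, "z": 0, "spin": 0.15}, {"x": 1, "y": 0, "z": 0, "spin": 0.15}, {"x": 1, "y": 0, "z": 0, "spin": 0.15}, {"x": 1, "y": 0, "z": 0, "spin": 0.15}, {"x": 1, "y": 0, "z": 20, "spin": 0.15}, {"x": 1, "y": 0, "z": 45, "spin": 0.1}, {"x": 1, "y": 0, "z": 45, "spin": 0}, {"x": 1, "y": 0, "z": 45, "spin": 0}, {"x": 1, "y": 0, "z": 45, "spin": 0}])

```text
time_s: 14.6
position: [0.4342, 0.1471, 0.3212]
tcp_rot: [[0.977, 0.03, -0.213], [0.214, -0.025, 0.977], [0.024, -0.999, -0.031]]
force: [1.3, -0.6, -0.4]
opening: 0.712
```

```bash
python3 st.py
```

```text
14.6 [0.4342 0.1471 0.3212] yaw 0.21569694829684682 down [ 0.0296 -0.0254 -0.9992] F [ 1.3196 -0.6266 -0.434 ] M [-0.0377 -0.1606  0.0034] j [ 5.7774 10.2631 98.5493 -1.7248 69.6533 -5.9821] 61.98652182495535
```

Call:
apply_moves(steps=[{"x": 1, "y": 0, "z": 50, "spin": 0}, {"x": 1, "y": 0, "z": 50, "spin": 0}, {"x": 1, "y": 0, "z": 50, "spin": 0}, {"x": 1, "y": 0, "z": 50, "spin": 0}])

```text
time_s: 15.0
position: [0.4347, 0.1467, 0.5216]
tcp_rot: [[0.977, 0.028, -0.213], [0.214, -0.025, 0.977], [0.022, -0.999, -0.031]]
force: [0.3, 0.2, 1.1]
opening: 0.712
```

```bash
python3 st.py
```

```text
15.0 [0.4347 0.1467 0.5216] yaw 0.21569241750999307 down [ 0.0279 -0.0254 -0.9993] F [0.2812 0.2051 1.1455] M [ 0.0402 -0.1778  0.0103] j [ 5.7252  3.2984 76.4163 -1.6272 98.834  -6.8841] 61.90931959726688
```

Call:
apply_moves(steps=[{"x": 0, "y": 0, "z": -20, "spin": 0.15}, {"x": 0, "y": 0, "z": -20, "spin": 0.15}, {"x": 0, "y": 0, "z": -20, "spin": 0.15}, {"x": 0, "y": 0, "z": -20, "spin": 0.15}, {"x": 0, "y": 0, "z": -20, "spin": 0.15}, {"x": 0, "y": 0, "z": -30, "spin": 0.15}, {"x": 0, "y": 0, "z": -40, "spin": 0.15}, {"x": 0, "y": 0, "z": -40, "spin": 0.15}, {"x": 0, "y": 0, "z": -40, "spin": 0.15}, {"x": 0, "y": 0, "z": -40, "spin": 0.15}, {"x": 0, "y": 0, "z": -40, "spin": 0.07}])

```text
time_s: 16.1
position: [0.4389, 0.1475, 0.1973]
tcp_rot: [[-0.222, 0.038, -0.974], [0.974, 0.062, -0.22], [0.052, -0.997, -0.051]]
force: [1.4, 0.1, -0.3]
opening: 0.713
```

```bash
python3 st.py
```

```text
16.1 [0.4389 0.1475 0.1973] yaw 1.7951252635254293 down [ 0.0378  0.0619 -0.9974] F [ 1.4314  0.1487 -0.2861] M [ 0.0482 -0.1168  0.0122] j [   2.4132   19.6903  108.9715    4.5681   49.1109 -103.2885] 62.05391261268355
```

Call:
apply_moves(steps=[{"x": 1, "y": 0, "z": 0, "spin": -0.15}, {"x": 1, "y": 0, "z": 0, "spin": -0.15}, {"x": 1, "y": 0, "z": 0, "spin": -0.15}, {"x": 1, "y": 0, "z": 0, "spin": -0.15}, {"x": 1, "y": 0, "z": 0, "spin": -0.15}, {"x": 1, "y": 0, "z": 0, "spin": -0.15}, {"x": 1, "y": 0, "z": 0, "spin": -0.15}, {"x": 1, "y": 0, "z": 0, "spin": -0.15}, {"x": 0, "y": 0, "z": 0, "spin": -0.15}, {"x": 0, "y": 0, "z": 0, "spin": -0.15}, {"x": 0, "y": 0, "z": 0, "spin": -0.07}])

```text
time_s: 17.2
position: [0.4388, 0.1462, 0.1876]
tcp_rot: [[0.976, 0.052, -0.211], [0.212, -0.018, 0.977], [0.047, -0.999, -0.028]]
force: [0.5, 0.2, -0.2]
opening: 0.715
```

```bash
python3 st.py
```

```text
17.2 [0.4388 0.1462 0.1876] yaw 0.2140865230418067 down [ 0.0516 -0.0177 -0.9985] F [ 0.468   0.2158 -0.1842] M [ 0.0034 -0.0556  0.0251] j [  5.3957  20.8234 109.1701  -1.7535  47.169   -5.6725] 62.24071405489081
```

Call:
apply_moves(steps=[{"x": 2, "y": 2, "z": -50, "spin": 0.005}, {"x": 2, "y": 2, "z": -50, "spin": 0}, {"x": 1, "y": 1, "z": -40, "spin": 0}])

```text
time_s: 17.5
position: [0.4512, 0.1524, 0.0506]
tcp_rot: [[0.974, 0.074, -0.214], [0.216, -0.015, 0.976], [0.069, -0.997, -0.031]]
force: [1.0, 0.7, -0.1]
opening: 0.713
```

```bash
python3 st.py
```

```text
17.5 [0.4512 0.1524 0.0506] yaw 0.21835689988088197 down [ 0.0739 -0.015  -0.9972] F [ 1.035   0.7354 -0.0664] M [-0.0471 -0.0809 -0.0332] j [  6.021   36.8203 114.0679  -3.0773  25.019   -3.687 ] 62.01167912919668
```

I couldn't take the tilt out cheaply. I'll grip only the top few millimetres of the pull so the tilt can't lever the panel, drag it, then release it flat and do the pressing with a low finger.

Call:
apply_moves(steps=[{"x": -3, "y": -1, "z": -4, "spin": 0}, {"x": -1, "y": 0, "z": -2, "spin": 0}, {"x": 0, "y": 0, "z": 0, "spin": 0}, {"x": 0, "y": 0, "z": -1, "spin": 0}], grip=24)

```text
time_s: 17.9
position: [0.4446, 0.151, 0.0414]
tcp_rot: [[0.974, 0.066, -0.215], [0.216, -0.016, 0.976], [0.061, -0.998, -0.03]]
force: [0.2, 1.1, 0.7]
opening: 0.435
```

```bash
python3 st.py
```

```text
17.9 [0.4446 0.151  0.0414] yaw 0.21840669768658216 down [ 0.0657 -0.016  -0.9977] F [0.2491 1.1133 0.6701] M [-0.0324 -0.0677  0.0534] j [  5.9309  37.8344 114.877   -3.2466  23.6686  -3.5984] 37.82994578045122
```

Call:
apply_moves(steps=[{"x": 4, "y": 0, "z": 2, "spin": 0}, {"x": 0, "y": 0, "z": 0, "spin": 0}, {"x": 0, "y": 0, "z": 0, "spin": 0}], grip=24)

```text
time_s: 18.2
position: [0.4506, 0.1512, 0.0474]
tcp_rot: [[0.974, 0.072, -0.215], [0.216, -0.015, 0.976], [0.067, -0.997, -0.031]]
force: [-0.3, 0.1, -4.8]
opening: 0.292
```

```bash
python3 st.py
```

```text
18.2 [0.4506 0.1512 0.0474] yaw 0.21854946838239644 down [ 0.0723 -0.0154 -0.9973] F [-0.2694  0.1128 -4.7945] M [ 0.0719 -0.0143  0.0206] j [  5.8793  37.2038 114.204   -3.1303  24.5924  -3.7825] 25.434995896071456
```

Call:
apply_moves(steps=[{"x": 0, "y": 0, "z": -2, "spin": 0}])

```text
time_s: 18.3
position: [0.4513, 0.1513, 0.0463]
tcp_rot: [[0.974, 0.075, -0.215], [0.216, -0.015, 0.976], [0.069, -0.997, -0.031]]
force: [-3.4, -0.1, 25.1]
opening: 0.292
```

```bash
python3 st.py; python3 - <<'E'
from h import *
im=imaging.capture("scene"); cv2.imwrite("pics/s3.png",cv2.resize(im[140:280,220:400,::-1],None,fx=4,fy=4))
im=imaging.capture("wrist"); cv2.imwrite("pics/w3.png",im[:,:,::-1])
E
python3 st.py
```

```text
18.3 [0.4513 0.1513 0.0463] yaw 0.2185699246382688 down [ 0.0745 -0.0152 -0.9971] F [-3.3859 -0.1112 25.0781] M [-0.12    0.4249  0.0159] j [  5.8807  37.3372 114.2173  -3.1641  24.315   -3.7441] 25.44625052226432
18.4 [0.4513 0.1513 0.0464] yaw 0.21863371731086104 down [ 0.0745 -0.0152 -0.9971] F [-0.7962 -0.1473  8.0367] M [-0.0163  0.1485 -0.0762] j [  5.8821  37.3264 114.2182  -3.1682  24.3247  -3.7428] 25.474550164920615
```

View pics/s3.png

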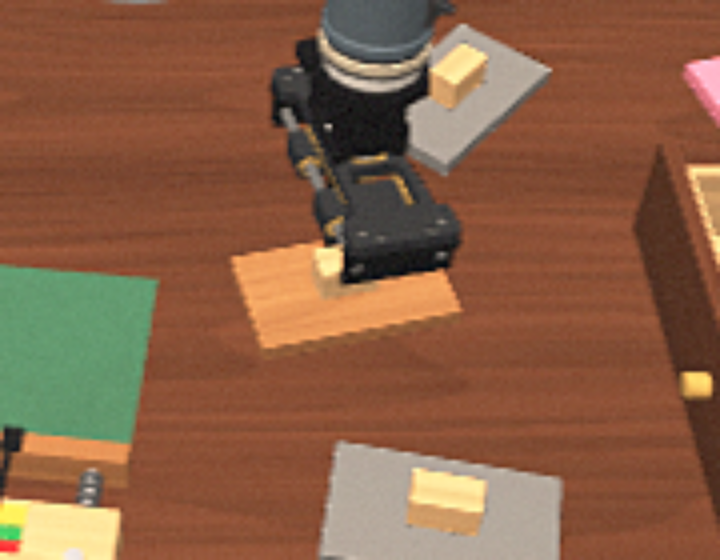

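View pics/w3.png

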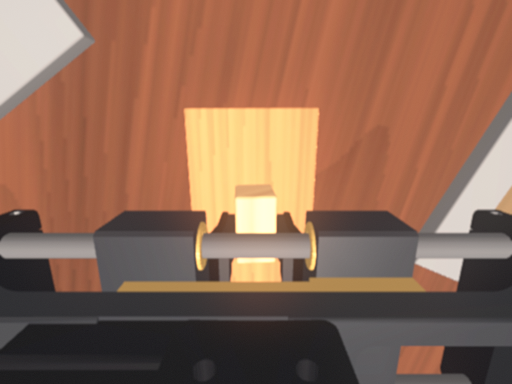

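Call:
apply_moves(steps=[{"x": 6, "y": -18, "z": -0.7, "spin": -0.028}, {"x": 6, "y": -18, "z": -0.7, "spin": -0.028}, {"x": 6, "y": -18, "z": -0.7, "spin": -0.028}])

```text
time_s: 18.7
position: [0.4682, 0.0996, 0.0464]
tcp_rot: [[0.989, 0.074, -0.132], [0.134, -0.019, 0.991], [0.071, -0.997, -0.029]]
force: [-0.9, 4.4, 6.9]
opening: 0.294
```

```bash
python3 st.py
```

```text
18.7 [0.4682 0.0996 0.0464] yaw 0.1342527659343184 down [ 0.0739 -0.0189 -0.9971] F [-0.9283  4.3902  6.8906] M [0.8517 0.3384 0.0046] j [ -0.7437  37.3796 113.9402  -2.4804  24.4466  -6.1576] 25.60015877441083
```

Call:
apply_moves(steps=[{"x": 7, "y": -20, "z": -0.7, "spin": -0.03}, {"x": 7, "y": -20, "z": -0.7, "spin": -0.03}, {"x": 7, "y": -20, "z": -0.7, "spin": -0.03}, {"x": 7, "y": -20, "z": -0.7, "spin": -0.03}])

```text
time_s: 19.1
position: [0.4941, 0.0208, 0.0464]
tcp_rot: [[0.998, 0.068, -0.006], [0.008, -0.023, 1.0], [0.068, -0.997, -0.024]]
force: [-1.6, 5.4, 6.8]
opening: 0.291
```

```bash
python3 st.py
```

```text
19.1 [0.4941 0.0208 0.0464] yaw 0.007798710373979252 down [ 0.0685 -0.0234 -0.9974] F [-1.5798  5.415   6.7684] M [0.8618 0.2686 0.0652] j [-10.1707  37.849  111.6288  -1.41    26.4267  -9.3303] 25.34101278334021
```

Call:
apply_moves(steps=[{"x": 8, "y": -20, "z": -0.7, "spin": -0.03}, {"x": 8, "y": -20, "z": -0.7, "spin": -0.03}, {"x": 8, "y": -20, "z": -0.7, "spin": -0.03}, {"x": 8, "y": -20, "z": -0.7, "spin": -0.03}])

```text
time_s: 19.5
position: [0.5224, -0.0569, 0.0464]
tcp_rot: [[0.991, 0.058, 0.12], [-0.119, -0.025, 0.993], [0.061, -0.998, -0.017]]
force: [-2.0, 4.8, 7.7]
opening: 0.294
```

```bash
python3 st.py;  python3 - <<'E'
from h import *
im=imaging.capture("scene"); cv2.imwrite("pics/s4.png",cv2.resize(im[170:300,160:340,::-1],None,fx=4,fy=4))
im=imaging.capture("wrist"); cv2.imwrite("pics/w4.png",im[:,:,::-1])
im=imaging.capture("top"); cv2.imwrite("pics/t4.png",cv2.resize(im[90:240,190:350,::-1],None,fx=4,fy=4))
E
```

```text
19.5 [ 0.5224 -0.0569  0.0464] yaw -0.11944006658323901 down [ 0.0584 -0.0246 -0.998 ] F [-2.0138  4.7921  7.7345] M [0.819  0.1129 0.0486] j [-18.244   38.947  106.8944  -0.5729  30.541  -10.8859] 25.606027700126724
```

View pics/s4.png

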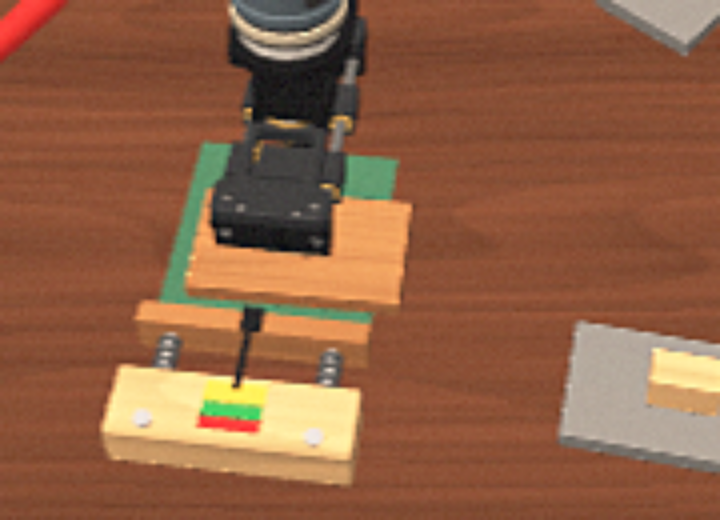

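View pics/w4.png

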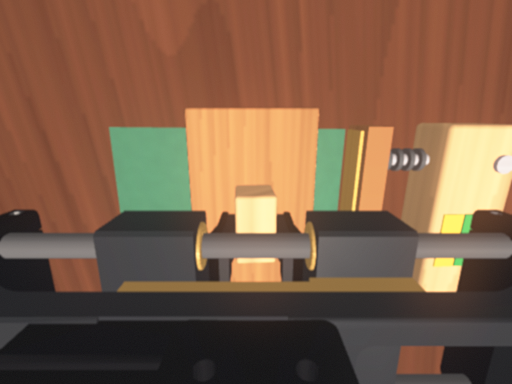

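View pics/t4.png

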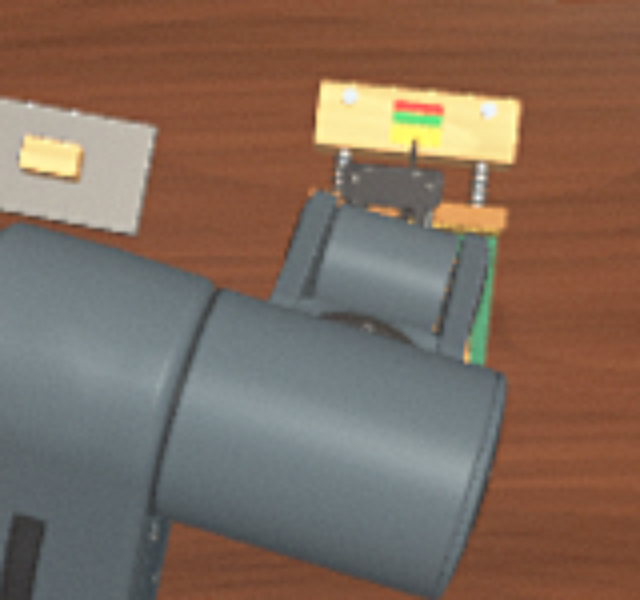

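The wrist view shows the panel on the mat between columns 187 and 318. The mat's rear corner is at (111,127) and the strip starts at about column 345. The panel still sits about 20 mm towards +y, and the edges look parallel.

```bash
cat > rel.py <<'E'
from h import *
import sys
p=imaging.camera_params("wrist"); im=imaging.capture("wrist").astype(int)
cv2.imwrite(sys.argv[1],cv2.resize(im[95:215,100:440,::-1].astype(np.uint8),None,fx=2.3,fy=2.3))
r,g,b=im[...,0],im[...,1],im[...,2]
green=((g>r+15)&(g>70)).astype(np.uint8)
nn,l,st,ce=cv2.connectedComponentsWithStats(green); 
wood=((r>215)&(g>130)).astype(np.uint8); 
np.set_printoptions(precision=4,suppress=True)
def line(pts,z):
    W=unproj(p,np.array(pts),z)[:,:2]; c=np.median(W,0); 
    vx,vy,x0,y0=cv2.fitLine(W.astype(np.float32),cv2.DIST_HUBER,0,1e-4,1e-4).ravel(); 
    return (x0,y0),np.arctan2(vy,vx)
def firstrow(mask,cols): 
    o=[]
    for c in cols:
        w=np.where(mask[60:210,c])[0]
        if len(w): o.append((c,60+w[0]-.5))
    return o
a=firstrow(green,range(122,178)); print("mat end rows",a[0],a[-1],line(a,0))
a=firstrow(wood,range(200,305)); print("panel end rows",a[0],a[-1],line(a,.015))
def tr(row,c0,c1,k): # strongest horizontal gradient
    s=cv2.GaussianBlur(im[row-1:row+2,:,k].astype(np.float32),(3,3),0)[1]; d=np.diff(s[c0:c1]); i=np.abs(d).argmax(); return c0+i+.5
rows=range(135,195,3)
a=[(tr(y,175,200,0),y) for y in rows]; print("panel rear",a[0],a[-1],line(a,.015))
a=[(tr(y,305,328,0),y) for y in rows]; print("panel front",a[0],a[-1],line(a,.015),line(a,.02))
a=[(tr(y,100,125,1),y) for y in rows]; print("mat rear",a[0],a[-1],line(a,0))
a=[(tr(y,332,352,1),y) for y in rows]; print("mat front/strip foot",a[0],a[-1],line(a,0))
E
python3 rel.py pics/w5.png
```

```text
mat end rows (122, np.float64(128.5)) (177, np.float64(128.5)) ((np.float32(0.45895055), np.float32(0.010274503)), np.float32(-0.12252595))
panel end rows (200, np.float64(108.5)) (304, np.float64(108.5)) ((np.float32(0.5289471), np.float32(0.015622366)), np.float32(-0.113999665))
panel rear (np.float64(185.5), 135) (np.float64(189.5), 192) ((np.float32(0.4858266), np.float32(-0.012420929)), np.float32(1.4539404))
panel front (np.float64(316.5), 135) (np.float64(313.5), 192) ((np.float32(0.5744582), np.float32(-0.02601602)), np.float32(1.4581443)) ((np.float32(0.57308036), np.float32(-0.024963973)), np.float32(1.4581434))
mat rear (np.float64(110.5), 135) (np.float64(117.5), 192) ((np.float32(0.4294278), np.float32(-0.011560907)), np.float32(1.4356278))
mat front/strip foot (np.float64(345.5), 135) (np.float64(339.5), 192) ((np.float32(0.59946954), np.float32(-0.034019385)), np.float32(1.4384948))
```

View pics/w5.png

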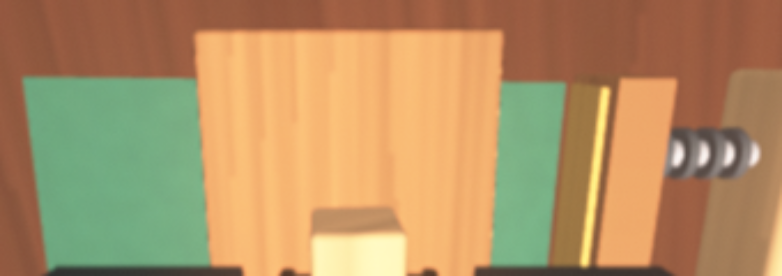

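Call:
apply_moves(steps=[{"x": 5.5, "y": -8, "z": -0.7, "spin": -0.007}, {"x": 5.5, "y": -8, "z": -0.7, "spin": -0.007}])

```text
time_s: 19.9
position: [0.5295, -0.0679, 0.0464]
tcp_rot: [[0.99, 0.051, 0.132], [-0.131, -0.02, 0.991], [0.054, -0.998, -0.013]]
force: [-3.7, 9.2, 15.1]
opening: 0.297
```

```bash
python3 st.py;  python3 rel.py pics/w6.png
```

```text
19.9 [ 0.5295 -0.0679  0.0464] yaw -0.13202043245189904 down [ 0.0514 -0.0201 -0.9985] F [-3.6509  9.172  15.1087] M [1.4029 0.2867 0.156 ] j [-19.2405  39.3313 105.3741  -0.2182  32.1333 -11.4745] 25.85954972348939
mat end rows (122, np.float64(119.5)) (177, np.float64(119.5)) ((np.float32(0.46457395), np.float32(0.009185699)), np.float32(-0.13363838))
panel end rows (200, np.float64(109.5)) (304, np.float64(108.5)) ((np.float32(0.5391827), np.float32(0.006503921)), np.float32(-0.13161068))
panel rear (np.float64(186.5), 135) (np.float64(190.5), 192) ((np.float32(0.49040726), np.float32(-0.02027449)), np.float32(1.4448123))
panel front (np.float64(317.5), 135) (np.float64(314.5), 192) ((np.float32(0.5793144), np.float32(-0.031693336)), np.float32(1.4423113)) ((np.float32(0.57799965), np.float32(-0.030759878)), np.float32(1.4423141))
mat rear (np.float64(103.5), 135) (np.float64(112.5), 192) ((np.float32(0.42849994), np.float32(-0.01790122)), np.float32(1.4406555))
mat front/strip foot (np.float64(338.5), 135) (np.float64(350.5), 192) ((np.float32(0.6077614), np.float32(-0.04350235)), np.float32(-1.545991))
```

View pics/w6.png

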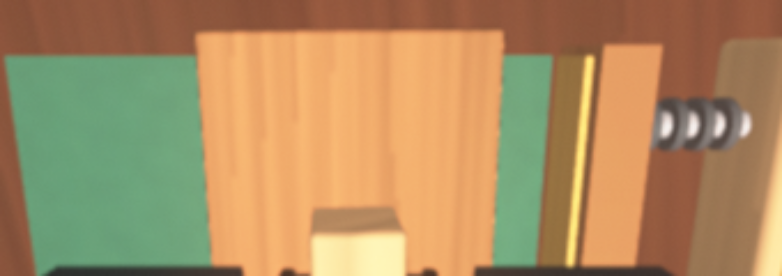

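Call:
apply_moves(steps=[{"x": 4, "y": -5, "z": -0.2, "spin": 0}, {"x": 4, "y": -5, "z": -0.2, "spin": 0}])

```text
time_s: 20.15
position: [0.532, -0.0723, 0.0466]
tcp_rot: [[0.991, 0.041, 0.129], [-0.129, -0.013, 0.992], [0.042, -0.999, -0.008]]
force: [-3.8, 7.0, 9.0]
opening: 0.292
```

```bash
python3 st.py;  python3 rel.py pics/w7.png
```

```text
20.15 [ 0.532  -0.0723  0.0466] yaw -0.12943058795221177 down [ 0.0407 -0.0135 -0.9991] F [-3.788   6.9545  9.0145] M [0.7974 0.1092 0.1617] j [-19.7022  39.5384 104.4254   0.1104  33.578  -12.3673] 25.3875165908362
mat end rows (122, np.float64(113.5)) (177, np.float64(113.5)) ((np.float32(0.467288), np.float32(0.008957154)), np.float32(-0.12987961))
panel end rows (200, np.float64(109.5)) (304, np.float64(109.5)) ((np.float32(0.528375), np.float32(0.0035616357)), np.float32(-0.116889246))
panel rear (np.float64(186.5), 135) (np.float64(190.5), 192) ((np.float32(0.49202976), np.float32(-0.027651634)), np.float32(1.4483905))
panel front (np.float64(317.5), 135) (np.float64(314.5), 192) ((np.float32(0.58103585), np.float32(-0.03890849)), np.float32(1.4452772)) ((np.float32(0.5797869), np.float32(-0.03792972)), np.float32(1.4452766))
mat rear (np.float64(101.5), 135) (np.float64(109.5), 192) ((np.float32(0.42845038), np.float32(-0.01818311)), np.float32(1.4373311))
mat front/strip foot (np.float64(348.5), 135) (np.float64(346.5), 192) ((np.float32(0.6100236), np.float32(-0.04531682)), np.float32(1.5104978))
```

View pics/w7.png

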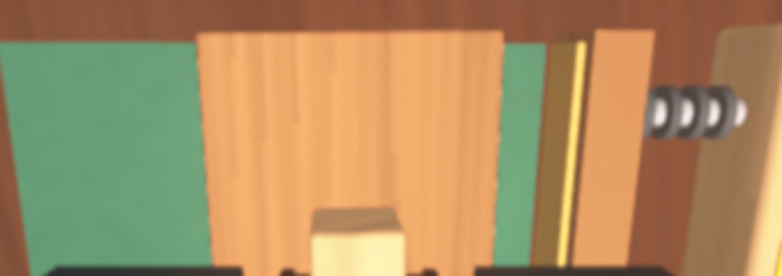

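Call:
apply_moves(steps=[{"x": 0.5, "y": -4, "z": 0, "spin": -0.01}])

```text
time_s: 20.3
position: [0.532, -0.0745, 0.0469]
tcp_rot: [[0.99, 0.04, 0.138], [-0.137, -0.013, 0.99], [0.041, -0.999, -0.007]]
force: [1.1, 2.7, 1.4]
opening: 0.292
```

```bash
python3 st.py;  python3 rel.py pics/w8.png; python3 st.py
```

```text
20.3 [ 0.532  -0.0745  0.0469] yaw -0.1378623029023007 down [ 0.0399 -0.0126 -0.9991] F [1.0813 2.6857 1.3573] M [ 0.1872 -0.5025  0.1679] j [-19.954   39.5283 104.3393   0.1887  33.7354 -12.2016] 25.372649325992622
mat end rows (122, np.float64(111.5)) (177, np.float64(110.5)) ((np.float32(0.4677159), np.float32(0.009102744)), np.float32(-0.11369593))
panel end rows (200, np.float64(109.5)) (304, np.float64(109.5)) ((np.float32(0.5360214), np.float32(0.0005883022)), np.float32(-0.12617382))
panel rear (np.float64(186.5), 135) (np.float64(190.5), 192) ((np.float32(0.4925099), np.float32(-0.026510974)), np.float32(1.4406904))
panel front (np.float64(317.5), 135) (np.float64(314.5), 192) ((np.float32(0.5808791), np.float32(-0.043329027)), np.float32(1.4431599)) ((np.float32(0.5796542), np.float32(-0.042296626)), np.float32(1.4431609))
mat rear (np.float64(100.5), 135) (np.float64(109.5), 192) ((np.float32(0.42780045), np.float32(-0.022520514)), np.float32(1.4373401))
mat front/strip foot (np.float64(350.5), 135) (np.float64(346.5), 192) ((np.float32(0.6100688), np.float32(-0.0501662)), np.float32(1.4436486))
20.35 [ 0.5319 -0.075   0.0468] yaw -0.1384264693327826 down [ 0.0394 -0.0127 -0.9991] F [-0.3101  4.6914  3.0734] M [ 0.5293 -0.2327  0.164 ] j [-19.9982  39.5392 104.3206   0.1582  33.7666 -12.1883] 25.6602164811671
```

View pics/w8.png

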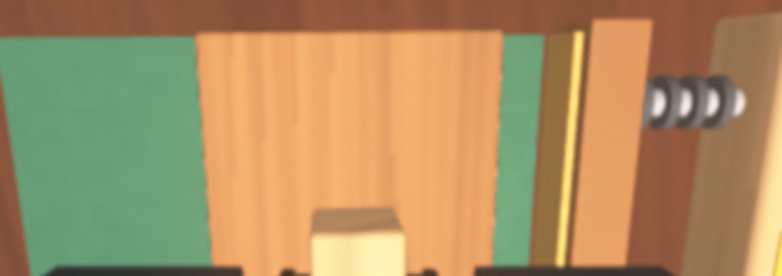

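Call:
apply_moves(steps=[{"x": 5, "y": -0.7, "z": -0.3, "spin": 0}, {"x": 5, "y": -0.7, "z": -0.3, "spin": 0}])

```text
time_s: 20.55
position: [0.535, -0.0737, 0.0462]
tcp_rot: [[0.991, 0.025, 0.135], [-0.134, -0.01, 0.991], [0.026, -1.0, -0.006]]
force: [-7.6, -1.6, 12.0]
opening: 0.292
```

```bash
python3 st.py;  python3 rel.py pics/w9.png;python3 - <<'E'
from h import *
im=imaging.capture("scene"); cv2.imwrite("pics/s9.png",cv2.resize(im[190:300,170:280,::-1],None,fx=5,fy=5,interpolation=cv2.INTER_CUBIC))
E
```

```text
20.55 [ 0.535  -0.0737  0.0462] yaw -0.13484514551879848 down [ 0.0247 -0.0096 -0.9996] F [-7.5522 -1.6238 12.0095] M [-0.6001  0.9742 -0.0648] j [-19.686   39.8759 103.2666  -0.0747  35.337  -11.895 ] 25.38719718722206
mat end rows (122, np.float64(112.5)) (177, np.float64(112.5)) ((np.float32(0.47226346), np.float32(0.0084400885)), np.float32(-0.13531564))
panel end rows (200, np.float64(109.5)) (304, np.float64(110.5)) ((np.float32(0.54560786), np.float32(0.00011920099)), np.float32(-0.13505414))
panel rear (np.float64(188.5), 135) (np.float64(191.5), 192) ((np.float32(0.49565876), np.float32(-0.029829124)), np.float32(1.4258367))
panel front (np.float64(319.5), 135) (np.float64(315.5), 192) ((np.float32(0.5844544), np.float32(-0.042345185)), np.float32(1.4288754)) ((np.float32(0.5832677), np.float32(-0.041329008)), np.float32(1.4288734))
mat rear (np.float64(100.5), 135) (np.float64(107.5), 192) ((np.float32(0.4281255), np.float32(-0.021165404)), np.float32(1.4258704))
mat front/strip foot (np.float64(348.5), 135) (np.float64(343.5), 192) ((np.float32(0.60941887), np.float32(-0.049644616)), np.float32(1.4344023))
```

View pics/w9.png

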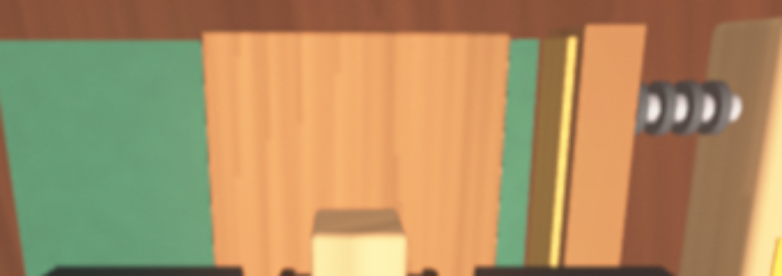

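View pics/s9.png

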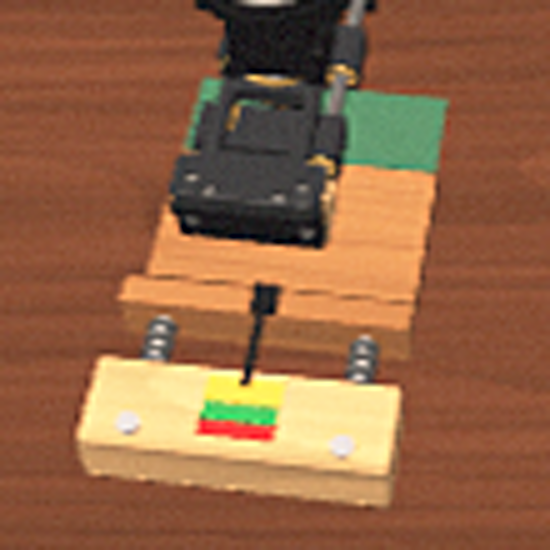

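Call:
apply_moves(steps=[{"x": 6, "y": -1.5, "z": 0, "spin": 0}, {"x": 6, "y": -1.3, "z": 0, "spin": 0}])

```text
time_s: 20.85
position: [0.538, -0.0735, 0.046]
tcp_rot: [[0.991, 0.006, 0.132], [-0.132, -0.005, 0.991], [0.006, -1.0, -0.004]]
force: [-7.4, 0.0, 9.3]
opening: 0.294
```

```bash
python3 st.py;  python3 rel.py pics/w10.png|cut -c1-200
```

```text
20.85 [ 0.538  -0.0735  0.046 ] yaw -0.13265236449413934 down [ 0.0056 -0.0048 -1.    ] F [-7.3654  0.015   9.2918] M [-0.3193  0.8995 -0.0381] j [-19.4956  40.2498 101.9785  -0.2477  37.3784 -11.6982] 25.61970748854525
mat end rows (122, np.float64(113.5)) (177, np.float64(113.5)) ((np.float32(0.46826786), np.float32(0.008853517)), np.float32(-0.13353056))
panel end rows (200, np.float64(109.5)) (304, np.float64(110.5)) ((np.float32(0.5334001), np.float32(0.0024359312)), np.float32(-0.1334517))
panel rear (np.float64(189.5), 135) (np.float64(192.5), 192) ((np.float32(0.4980383), np.float32(-0.03352097)), np.float32(1.4234238))
panel front (np.float64(321.5), 135) (np.float64(317.5), 192) ((np.float32(0.587491), np.float32(-0.041803915)), np.float32(1.42894)) ((np.float32(0.58637923), np.float32(-0.040816598)), np.float32(1.
mat rear (np.float64(100.5), 135) (np.float64(106.5), 192) ((np.float32(0.4282797), np.float32(-0.021053188)), np.float32(1.3988495))
mat front/strip foot (np.float64(345.5), 135) (np.float64(340.5), 192) ((np.float32(0.6088911), np.float32(-0.04549638)), np.float32(1.4397998))
```

View pics/w10.png

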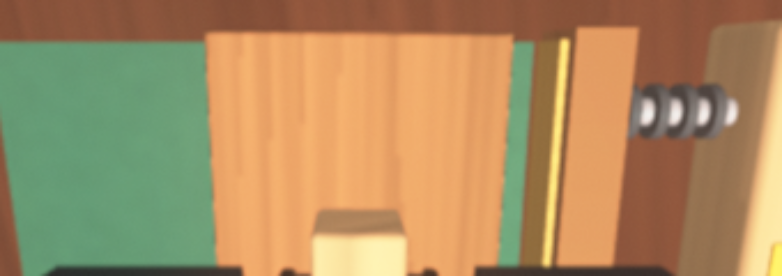

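Call:
apply_moves(steps=[{"x": 12, "y": -2.5, "z": 0.3, "spin": 0}])

```text
time_s: 21.0
position: [0.5444, -0.074, 0.0461]
tcp_rot: [[0.991, -0.007, 0.131], [-0.131, -0.001, 0.991], [-0.007, -1.0, -0.002]]
force: [-8.8, 1.0, 10.5]
opening: 0.29
```

```bash
python3 st.py;  python3 rel.py pics/w11.png|cut -c1-160; python3 st.py
```

```text
21.0 [ 0.5444 -0.074   0.0461] yaw -0.1317111958301044 down [-0.0068 -0.0013 -1.    ] F [-8.8253  1.01   10.5131] M [ 0.0563  1.0574 -0.0595] j [-19.2902  40.6731 100.4743  -0.3125  39.1949 -11.5013] 25.206149441925966
mat end rows (122, np.float64(113.5)) (177, np.float64(113.5)) ((np.float32(0.47728145), np.float32(0.008056891)), np.float32(-0.1328074))
panel end rows (200, np.float64(109.5)) (304, np.float64(110.5)) ((np.float32(0.5392986), np.float32(0.0020810207)), np.float32(-0.13290527))
panel rear (np.float64(190.5), 135) (np.float64(193.5), 192) ((np.float32(0.5049967), np.float32(-0.028431756)), np.float32(1.4318254))
panel front (np.float64(321.5), 135) (np.float64(317.5), 192) ((np.float32(0.5935885), np.float32(-0.042067125)), np.float32(1.4306306)) ((np.float32(0.59253585
mat rear (np.float64(109.5), 135) (np.float64(100.5), 192) ((np.float32(0.43266422), np.float32(-0.027423317)), np.float32(1.1448457))
mat front/strip foot (np.float64(335.5), 135) (np.float64(332.5), 192) ((np.float32(0.60744613), np.float32(-0.046380688)), np.float32(1.4521384))
21.05 [ 0.5486 -0.0752  0.0463] yaw -0.1321257148401683 down [ 0.0003 -0.0032 -1.    ] F [ 1.1511 -0.9406 -2.551 ] M [-0.0872 -0.0221  0.0362] j [-19.2743  40.7444 100.1607  -0.2665  39.0173 -11.497 ] 25.331250078377888
```

View pics/w11.png

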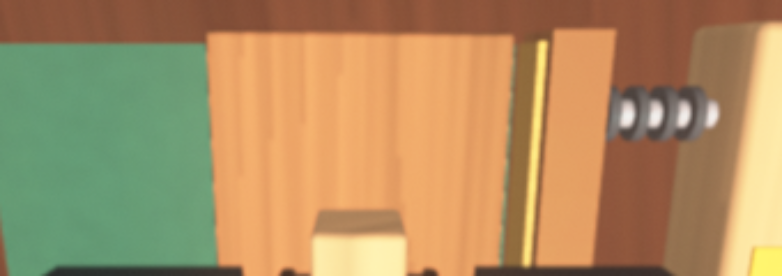

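Call:
apply_moves(steps=[{"x": 7, "y": -2.3, "z": -0.5, "spin": 0}])

```text
time_s: 21.15
position: [0.5501, -0.0756, 0.0455]
tcp_rot: [[0.991, -0.012, 0.13], [-0.13, 0.0, 0.991], [-0.012, -1.0, -0.002]]
force: [-14.0, 2.1, 19.2]
opening: 0.293
```

```bash
cat > hold.py <<'E'
from h import *
import sys
n=int(sys.argv[1])
np.set_printoptions(precision=4,suppress=True)
for i in range(n):
    im=imaging.capture("scene"); s=read_state()
    if i<3 or i%10==9: 
        x=s['position']; print(round(s['time_s'],2),x,'ex',x[0]*.9916-x[1]*.1296,'ey',x[0]*.1296+x[1]*.9916,'F',s['force'],'Fex',s['force'][0]*.9916-s['force'][1]*.1296,'dn',s['tcp_rot'][:2,1])
cv2.imwrite(sys.argv[2],cv2.resize(im[190:300,170:280,::-1],None,fx=5,fy=5,interpolation=cv2.INTER_CUBIC))
E
python3 hold.py 4 pics/s12.png; python3 rel.py pics/w12.png|cut -c1-160
```

```text
21.2 [ 0.5505 -0.0757  0.0455] ex 0.5556509857616517 ey -0.0036936539751928343 F [-10.362    2.6048  12.2674] Fex -10.612528039619631 dn [-0.0127  0.0003]
21.25 [ 0.5505 -0.0757  0.0456] ex 0.5556643762843456 ey -0.0036811673870985606 F [-8.345   1.7962 11.7929] Fex -8.507716367987914 dn [-0.0116 -0.0001]
21.3 [ 0.5504 -0.0757  0.0455] ex 0.5556258846960561 ey -0.00370017717627083 F [-8.1117  0.2585 11.2872] Fex -8.077051415298463 dn [-0.0113 -0.0002]
mat end rows (122, np.float64(112.5)) (177, np.float64(112.5)) ((np.float32(0.47948238), np.float32(0.007565504)), np.float32(-0.13182044))
panel end rows (200, np.float64(109.5)) (304, np.float64(110.5)) ((np.float32(0.5580963), np.float32(-0.0012662981)), np.float32(-0.13193919))
panel rear (np.float64(190.5), 135) (np.float64(193.5), 192) ((np.float32(0.51145464), np.float32(-0.026939908)), np.float32(1.434632))
panel front (np.float64(326.5), 135) (np.float64(322.5), 192) ((np.float32(0.6022176), np.float32(-0.04766539)), np.float32(1.4325035)) ((np.float32(0.6011073),
mat rear (np.float64(100.5), 135) (np.float64(120.5), 192) ((np.float32(0.44584513), np.float32(-0.02127827)), np.float32(-1.5600907))
mat front/strip foot (np.float64(332.5), 135) (np.float64(347.5), 192) ((np.float32(0.6122843), np.float32(-0.04594059)), np.float32(1.5117327))
```

View pics/s12.png

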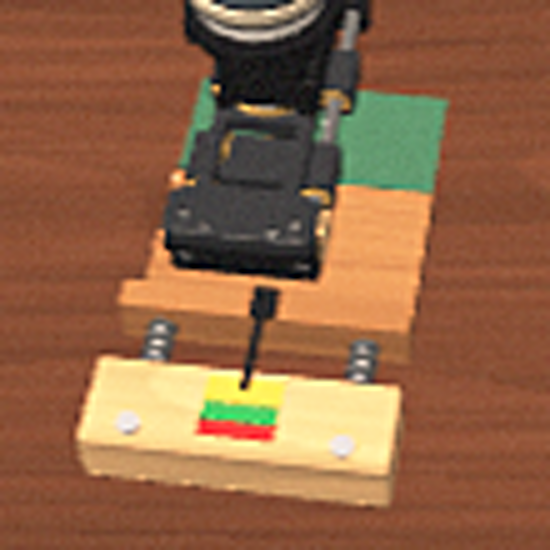

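View pics/w12.png

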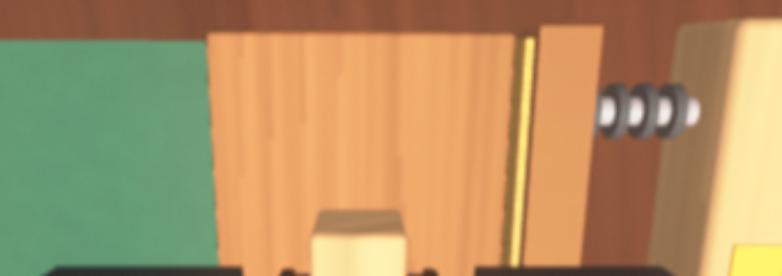

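Call:
apply_moves(steps=[{"x": 12, "y": -3.5, "z": 0, "spin": 0}])

```text
time_s: 21.5
position: [0.5533, -0.0761, 0.0453]
tcp_rot: [[0.991, -0.031, 0.128], [-0.128, 0.005, 0.992], [-0.031, -1.0, 0.001]]
force: [-15.4, 3.7, 15.7]
opening: 0.296
```

```bash
python3 hold.py 4 pics/s13.png; python3 rel.py pics/w13.png|cut -c1-160|head -5
```

```text
21.55 [ 0.5552 -0.0765  0.0453] ex 0.5604525466728087 ey -0.003868753959921631 F [-13.6254   3.3244  16.6556] Fex -13.94174486711717 dn [-0.0289  0.0052]
21.6 [ 0.5552 -0.0765  0.0453] ex 0.5604465744602638 ey -0.0038609537296812046 F [-11.23     2.0602  14.7013] Fex -11.402672832932046 dn [-0.0278  0.0048]
21.65 [ 0.5552 -0.0765  0.0453] ex 0.5604294356226059 ey -0.0038607267665277945 F [-10.7618   2.6222  13.6374] Fex -11.011214227080407 dn [-0.0273  0.0046]
mat end rows (122, np.float64(112.5)) (177, np.float64(112.5)) ((np.float32(0.48516867), np.float32(0.006704272)), np.float32(-0.13091935))
panel end rows (200, np.float64(109.5)) (304, np.float64(110.5)) ((np.float32(0.54923964), np.float32(-0.00017691817)), np.float32(-0.1312117))
panel rear (np.float64(191.5), 135) (np.float64(194.5), 192) ((np.float32(0.5152472), np.float32(-0.034072433)), np.float32(1.4400305))
panel front (np.float64(326.5), 135) (np.float64(323.5), 192) ((np.float32(0.6074659), np.float32(-0.041658368)), np.float32(1.4449555)) ((np.float32(0.60640514
mat rear (np.float64(115.5), 135) (np.float64(117.5), 192) ((np.float32(0.45027235), np.float32(-0.021418978)), np.float32(1.306339))
```

View pics/s13.png

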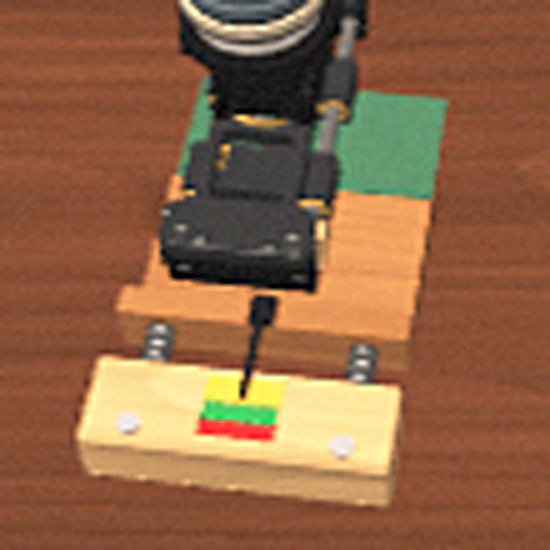

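View pics/w13.png

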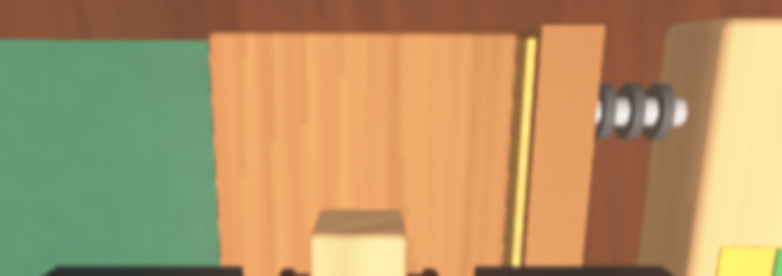

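Call:
apply_moves(steps=[{"x": 17, "y": -3, "z": 0.2, "spin": 0}])

```text
time_s: 21.85
position: [0.5593, -0.0765, 0.0451]
tcp_rot: [[0.991, -0.055, 0.125], [-0.125, 0.01, 0.992], [-0.056, -0.998, 0.003]]
force: [-22.0, -3.9, 18.4]
opening: 0.295
```

```bash
python3 hold.py 4 pics/s14.png; python3 rel.py pics/w14.png|cut -c1-160|head -5
```

```text
21.9 [ 0.5616 -0.0769  0.045 ] ex 0.5668516641096181 ey -0.0034485237227363658 F [-18.1588   0.1981  15.7768] Fex -18.031945396480708 dn [-0.0535  0.0098]
21.95 [ 0.5615 -0.0769  0.0449] ex 0.5667577892280524 ey -0.0034355732595559713 F [-17.0471  -0.2466  18.5019] Fex -16.87191290267618 dn [-0.052   0.0096]
22.0 [ 0.5615 -0.0768  0.0449] ex 0.5667160076605589 ey -0.003426484397576132 F [-17.8615   0.2834  17.1689] Fex -17.748212910997 dn [-0.0512  0.0094]
mat end rows (122, np.float64(112.5)) (177, np.float64(112.5)) ((np.float32(0.48936155), np.float32(0.006469034)), np.float32(-0.12871046))
panel end rows (200, np.float64(109.5)) (304, np.float64(110.5)) ((np.float32(0.57331085), np.float32(-0.0035220578)), np.float32(-0.12907246))
panel rear (np.float64(192.5), 135) (np.float64(195.5), 192) ((np.float32(0.52157694), np.float32(-0.03336268)), np.float32(1.4360797))
panel front (np.float64(324.5), 135) (np.float64(324.5), 192) ((np.float32(0.61213106), np.float32(-0.047940914)), np.float32(1.4994004)) ((np.float32(0.6112068
mat rear (np.float64(115.5), 135) (np.float64(113.5), 192) ((np.float32(0.4560005), np.float32(-0.021234011)), np.float32(1.2567182))
```

View pics/s14.png

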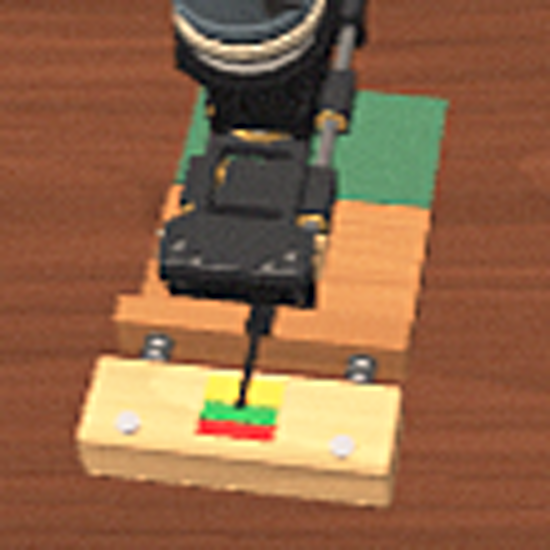

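View pics/w14.png

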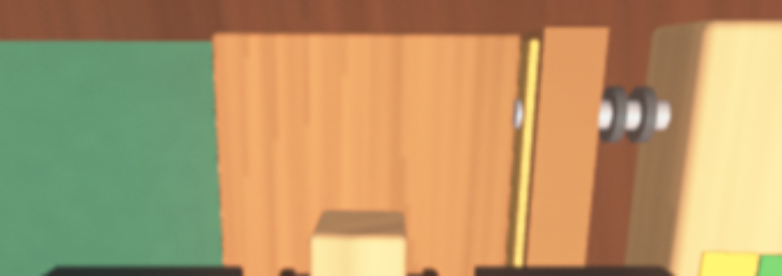

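```bash
python3 - <<'E'
from h import *
p=imaging.camera_params("scene"); q=(.5920,-.0820,-.130)
f=lambda x,y,z:(proj(p,place(np.array([[x,y,z]]),*q))[0]-[170,190])*5
for d in (0,10,12,13,14,15,16,20): print(d,"tip",f(.066+d/1000,0,.04),"fence corner top back",f(.018+d/1000,.078,.033),f(.018+d/1000,-.078,.033))
for x in (.066,.076,.086,.096): print("scale",x,f(x,0,.036))
im=imaging.capture("top"); cv2.imwrite("pics/t14.png",cv2.resize(im[100:170,255:335,::-1],None,fx=8,fy=8,interpolation=cv2.INTER_CUBIC))
im=imaging.capture("scene"); cv2.imwrite("pics/s14z.png",cv2.resize(im[255:285,200:235,::-1],None,fx=16,fy=16,interpolation=cv2.INTER_CUBIC))
pt=imaging.camera_params("top")
for d in (0,10,15,20): print(d,"top tip",(proj(pt,place(np.array([[.066+d/1000,0,.04]]),*q))[0]-[255,100])*8, "scale",(proj(pt,place(np.array([[.066+d/1000,0,.036]]),*q))[0]-[255,100])*8)
E
```

```text
0 tip [246.5413964  379.66549417] fence corner top back [410.04269608 324.30147751] [121.41059715 295.56501654]
10 tip [242.84957404 396.4057291 ] fence corner top back [407.51371006 340.20879486] [117.08090113 311.04573696]
12 tip [242.10530001 399.78057246] fence corner top back [407.00397958 343.4149986 ] [116.20833124 314.16558887]
13 tip [241.73241789 401.47137275] fence corner top back [406.74861854 345.02121907] [115.77121059 315.7285029 ]
14 tip [241.3590377  403.16443147] fence corner top back [406.4929261  346.62952401] [115.33353136 317.29341407]
15 tip [240.98515845 404.85975314] fence corner top back [406.23690163 348.23991748] [114.8952925  318.86032622]
16 tip [240.61077914 406.55734229] fence corner top back [405.98054447 349.85240354] [114.45649293 320.42924318]
20 tip [239.10824115 413.37046506] fence corner top back [404.95177596 356.32335553] [112.69566593 326.7250363 ]
scale 0.066 [247.19298079 383.88148738]
scale 0.076 [243.51643358 400.60007827]
scale 0.086 [239.79072787 417.5422106 ]
scale 0.096 [236.0148711  434.71239795]
0 top tip [303.52875526 188.89674757] scale [302.99430007 191.02102914]
10 top tip [306.0840072  164.01734401] scale [305.54282489 166.20854137]
15 top tip [307.36074932 151.58624789] scale [306.81620818 153.8108566 ]
20 top tip [308.63690275 139.1608836 ] scale [308.08900593 141.41887265]
```

View pics/t14.png

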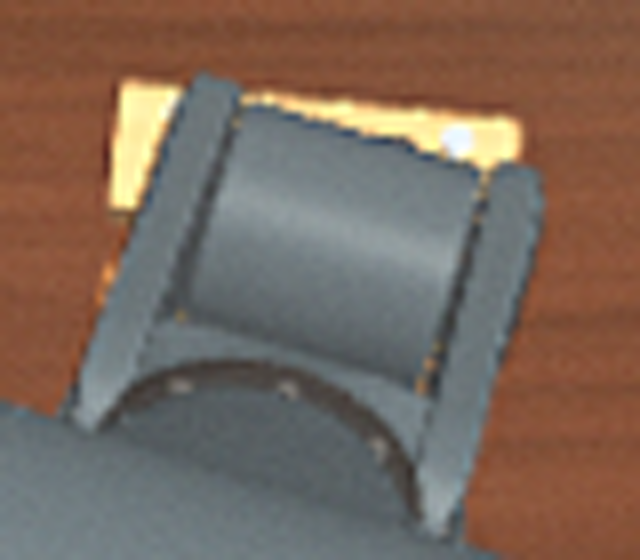

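View pics/s14z.png

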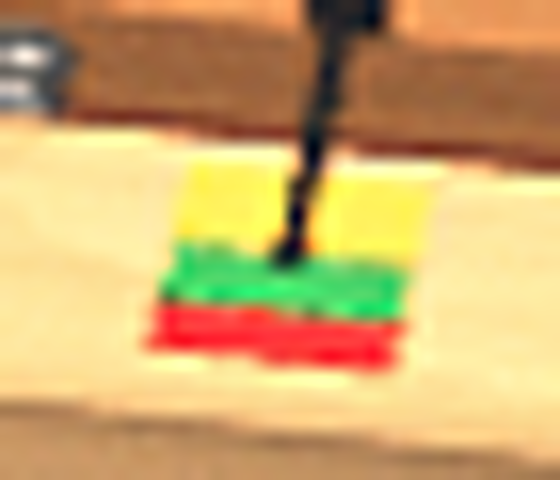

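The pointer tip is in the green band, near its middle once parallax is allowed for. I estimate 13 to 14.6 mm by three routes. I'll hold here on the camera clock, which keeps the last target, and check flatness with an overlay.

```bash
python3 hold.py 30 pics/s15.png; python3 - <<'E'
from h import *
q=(.5920,-.0820,-.130)
p=imaging.camera_params("scene"); im=imaging.capture("scene")
v=cv2.resize(im[205:285,185:265],None,fx=7,fy=7,interpolation=cv2.INTER_CUBIC)
f=lambda X:(((proj(p,place(np.array(X,float),*q))+[0,.9])-[185,205]+.5)*7).astype(np.int32)
d=.014
for dz,col in ((0,(0,0,255)),(.004,(255,0,255))):
    X=[[d,.0765,.015],[d-.09,.0765,.015+dz],[d-.09,-.0735,.015+dz]]
    cv2.polylines(v,[f(X)],0,col)
cv2.polylines(v,[f([[-.17,.075,0],[0,.075,0]])],0,(255,255,255))
cv2.imwrite("pics/s16.png",v[:,:,::-1])
E
```

```text
22.25 [ 0.5615 -0.0769  0.045 ] ex 0.5667555533919285 ey -0.0034596211727884185 F [-16.2192  -0.5395  15.7812] Fex -16.013034890691998 dn [-0.0504  0.0093]
22.3 [ 0.5615 -0.0769  0.045 ] ex 0.5667329908227887 ey -0.0034420654391390804 F [-16.3849  -0.9714  16.4197] Fex -16.121393511369792 dn [-0.0505  0.0093]
22.35 [ 0.5615 -0.0769  0.045 ] ex 0.5667418671345353 ey -0.003452596220178253 F [-16.6832  -0.6202  15.7427] Fex -16.462720243716877 dn [-0.0505  0.0093]
22.7 [ 0.5615 -0.0769  0.045 ] ex 0.5667337654676674 ey -0.003467265902791908 F [-16.0846  -0.2565  15.843 ] Fex -15.91629324259408 dn [-0.0505  0.0093]
23.2 [ 0.5615 -0.0769  0.045 ] ex 0.5667403846765391 ey -0.003437650575872961 F [-16.9212  -0.9817  16.5835] Fex -16.651787662803603 dn [-0.0504  0.0093]
23.7 [ 0.5615 -0.0769  0.045 ] ex 0.5667267604142171 ey -0.0034661176280665895 F [-16.7103  -1.1406  16.5721] Fex -16.422110373166102 dn [-0.0505  0.0093]
```

View pics/s16.png

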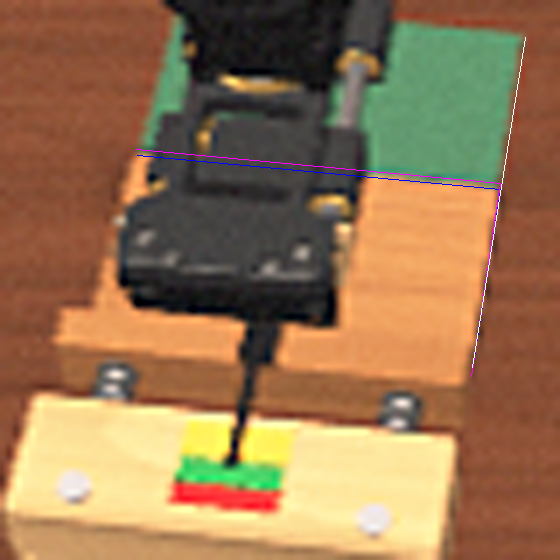

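```bash
python3 - <<'E'
from h import *
q=(.5920,-.0820,-.130)
p=imaging.camera_params("scene")
ims=[np.load("pics/scene_im.npy").astype(np.float32)]
ims.append(np.mean([imaging.capture("scene").astype(np.float32) for _ in range(4)],0))
print(read_state()['time_s'],read_state()['force'])
for n,im in zip(("start","now"),ims):
    for y in (.045,.05,.055,.06,.065):
        xs=np.arange(-.20,.03,.0005)
        uv=proj(p,place(np.c_[xs,np.full_like(xs,y),0*xs],*q)).astype(np.float32)
        pr=cv2.remap(im,uv[:,0][None],uv[:,1][None],cv2.INTER_LINEAR)[0]
        s=cv2.GaussianBlur((pr[:,0]-pr[:,1])[None],(9,1),0)[0]
        d=np.gradient(s); o=[]
        i=np.argmin(np.where(xs<-.15,d,9)); o.append(xs[i])
        k=np.argmax(np.where((xs>-.13)&(xs<.02),d,-9)); o.append(xs[k])
        print(n,y,"mat rear",o[0],"green->wood",o[1])
# expected apparent ground x of panel rear top edge at given x,z
C=-np.array(p['R']).T@p['t']
for x,z in((-.0762,.015),(-.0762,.018),(0,.033)):
    for y in (.055,):
        W=place(np.array([[x,y,z]]),*q)[0]; G=W+(W-C)*(-W[2]/(W[2]-C[2])); g=(G-[q[0],q[1],0]); c,s=np.cos(q[2]),np.sin(q[2]); print(x,z,"ground x",c*g[0]+s*g[1])
E
```

```text
23.95 [-16.24645011   0.18081635  16.67072452]
start 0.045 mat rear -0.16849999999999998 green->wood -0.01849999999999985
start 0.05 mat rear -0.16899999999999998 green->wood -0.01899999999999985
start 0.055 mat rear -0.16949999999999998 green->wood -0.01949999999999985
start 0.06 mat rear -0.16999999999999998 green->wood -0.01949999999999985
start 0.065 mat rear -0.16749999999999998 green->wood -0.01749999999999985
now 0.045 mat rear -0.16849999999999998 green->wood -0.08449999999999991
now 0.05 mat rear -0.16899999999999998 green->wood -0.08499999999999991
now 0.055 mat rear -0.16949999999999998 green->wood -0.08549999999999991
now 0.06 mat rear -0.16999999999999998 green->wood -0.08599999999999991
now 0.065 mat rear -0.16749999999999998 green->wood -0.08649999999999991
-0.0762 0.015 ground x -0.08752688864854499
-0.0762 0.018 ground x -0.08983854251932144
0 0.033 ground x -0.022533857508119044
```

```bash
python3 hold.py 40 pics/s17.png | tail -2; python3 - <<'E'
from h import *
im=imaging.capture("scene"); cv2.imwrite("pics/s18.png",im[:,:,::-1])
E
```

```text
25.45 [ 0.5615 -0.0768  0.045 ] ex 0.5667268775320042 ey -0.0034214075147432493 F [-16.2011  -0.6762  16.823 ] Fex -15.977390044512225 dn [-0.0505  0.0094]
25.95 [ 0.5615 -0.0769  0.045 ] ex 0.5667341705425923 ey -0.0034363307204940824 F [-16.1269  -0.1536  15.647 ] Fex -15.97152233275505 dn [-0.0505  0.0093]
```

View pics/s18.png

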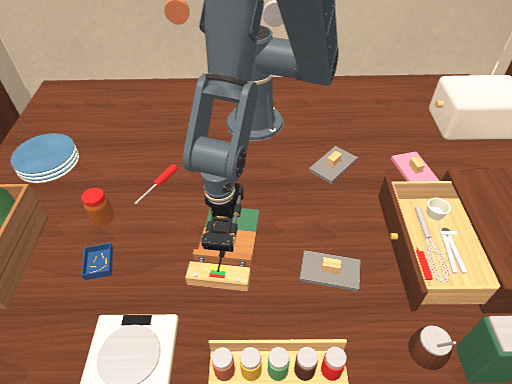

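The scene view shows the pointer in the green band at (218,271). The drawer, its contents, the look-alikes and the other things are where they were. The push has been steady for over 4 s, so I'm handing in.

```bash
python3 -c "
from rig import job; print(job.hand_in())"; python3 st.py
```

```text
the job is handed in; nothing more can be done
None
the job is handed in; nothing more can be done
```

The drawer front is on the mat and pressed against the strip, and I handed the job in with the arm still holding it there. I gripped its pull block, slid it across the shelf, lined it up with about 17 mm to spare, and then pressed.

**Position:** before the press, the panel was within about 1 mm of centre and within about 0.005 rad of the mat's edges. During the press it read up to 1.5 mm off centre.

**Push:** the pointer is in the green band. The fence is about 14 mm back, which is about 11 N. My three estimates were 13 mm from the arm's position, 14.2 mm from the pointer in the picture and 14.6 mm from the force. The wrist force along the push reads about 16 N; I put the difference down to shelf friction. The arm held still for about 4 s before hand-in, at about 26 s on the clock.

**Checks that were less clean:**
- **Levelling:** the tool picked up several degrees of tilt that I could not remove. In the final hold it leans about 3° and presses down with about 16 N.
- **Flatness:** an overlay first suggested the panel's rear edge might be up by as much as 4 mm. A check against the mat edge put it flat to within about 1.5 mm.
- **Lifting:** just after I gripped the pull block the force briefly read about 5 N upward, so one edge may have been unloaded or slightly raised before I pressed it down. It read about 2.5 N upward once more, for an instant just before the press.
- **Force on the panel:** while trying to level the tool I pressed the fingertips on the panel with 45 N for a moment. That was the fingertips, not the gripper body, but it is above the 40 N figure.

In the last scene picture, the drawer, its contents and the other things look undisturbed.

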